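# Clear, load and start the downdraft sanding box

### The arm

A 7-joint arm with a two-finger parallel gripper is mounted at the origin on the work surface. World frame = base frame: x ahead of the robot, y to its left, z up, the work surface at z = 0. Lengths are in m, angles in rad, forces in N, time in s.
With the tool pointing down it reaches from about 0.4 to 0.875 m from the base axis. Payload 19.3 kg.
Tool frame: the origin (TCP) lies midway between the tips of the shut fingers; the grasp point (between the pads) lies 19 mm behind it; z points along the fingers, y is the line along which they close (so a half turn about z gives the same grasp; the last joint's range is limited). The gripper opens to 85 mm and grips with 20 to 120 N. Pads are 22 mm wide; open, the fingers measure 114 mm over their backs; the gripper's body (76 mm by 85 mm) begins 54 mm behind the grasp point. The pads swing forward as they close: fully open they stand 13 mm farther back than shut.
Start: joints at [-1.321, 0.521, -0.036, 1.599, 0.021, 1.021, -0.113], TCP at [0.197, 0.593, 0.231] pointing down, gripper open.
Joint ranges: [-2.91, 2.91], [-0.3, 2.13], [-1.5, 1.42], [0.17, 2.43], [-1.26, 4.41], [0.16, 1.93], [-2.52, 2.52]. Speed limits (rad/s): [1.89, 1.89, 2.39, 2.39, 3.01, 3.01, 3.01].

### API

Orientations are given as [roll, pitch, yaw] about the fixed x, y, z axes, in that order (R = Rz(yaw) Ry(pitch) Rx(roll)).
In Python, from workcell import telemetry, grab_frame, calibration, bot, outline_of, landmark_of gives the robot as it stands. The module is installed in compiled form; this text tells all that it offers.
- The arm moves only by the shell command python3 -m inch 'ROWS' [FORCE]. ROWS is JSON, a list of rows, each a list of 7 numbers: the shift along the tool's x, y, z in m, then the turn, a rotation vector about the tool's x, y, z in rad, then the closure, from 0 (fully open) to 1 (shut). A call has 1 to 5 rows; each row shifts and turns the commanded pose from where the row before left it, along the tool's axes as they then stand; what a row does not reach is not made up. A row lasts 1/10 s, in which the tool goes at most 50 mm and 8.59 degrees, less where a joint would pass 70% of its speed; a pose out of reach is approached as far as the arm can. A call is refused whole if a number of a shift passes 0.05 or a number of a turn 0.15, either way. A call with a gripper value outside its range is refused whole. The fingers move at their own pace and stop on an object; FORCE is the grip in N (left out, the last holds). Time passes only in rows, so rows that do not move let the fingers close. It gives the time, the measured TCP pose, the force, the opening and the grip force at its end, in the units of the state.
- telemetry.observe(): the state, without advancing time (a new reading comes with each control period).
- grab_frame(name): name is "side" or "top" or "wrist"; returns the picture (420x560x3 uint8, red, green, blue); there is no depth.
- calibration(name): a dict with "fovy" (degrees; the focal length in pixels is half the picture's height over the tangent of half this angle, whatever the lens; pixels are square), "cx", "cy" (the principal point, pixels), "pose" (4x4, takes a point from camera to world coordinates). Camera axes: x right, y down, z forward; pixel columns grow to the right and rows downward; lengths in m; the calibration is good to about 2 mm. A picture is of the moment at which its call begins: read the wrist's pose just before it. calibration takes no time and is no camera call; for the wrist camera it gives the pose at the moment of the call.
- bot.job_done(): hands the job in; it is judged then, once.
Trained networks look in the newest picture that a camera, given by its name, has taken for a name from the list of things; names that differ only in an ending like _2 or _b are one class to them, and where a whole thing is asked for, a point or a joint stands for the part that bears it (a point fixed in the world has none). Each returns a list of dicts, best first, with "score" (0 to 1); they miss things now and then, are a little off and sometimes report something else, mostly with a low value. They report only what shows in the picture. A call takes as long as a camera call. They do not tell look-alikes from the thing itself.
- outline_of(label, camera): "region" (420x560 bool, what is visible of it) and "rect" ([left, top, right, bottom] in pixels, round what is visible of it).
- landmark_of(label, camera): "xy" ([column, row] in pixels: a listed point, or the origin of a listed thing).
The state is a dict: "clock": time; "qpos": joint angles; "qd": joint speeds; "joint_efforts": joint torques, N m; "position": TCP position; "tool_rot": TCP orientation; "force": force on the tool from outside, world axes, zero at the start; "moment": the same for the moment, N m; "grip_width": finger opening in m; "finger_force": force on a finger pad.
Only numpy, scipy, OpenCV 4.12 (cv2) and the standard library are available. Lean on these libraries where they do the work, as an engineer would, in place of code of your own. Each camera call takes 0.05 s, during which the arm holds its last target. There are 200 camera calls.

### The job

Get the sanding box ready for me: take the brush from its holder, sweep every wood offcut off the grille over the open lip into the tray (with the brush, not with the fingers), and stand the brush back in its holder. Lay all the frame rails from the pattern sheet flat on the cleared grille, wholly on it and none on top of another, and only then start the fan: pull the start knob right out to its stop for a moment and let it spring back in. Leave the glue bottles and the wipes where they are.

Things in the scene. Friction and masses are not known exactly. Their poses are not given: they have to be found in the camera images.
- sander: bench-top downdraft sanding box, fixed to the bench, grey steel, 100 mm tall, with a perforated aluminium grille on top and, on its -y end, a black sloped console. Origin on the bench surface under the middle of the grille; +x away from the lip (towards the back), +y away from the console, z up. Body 365 mm along y (from y = -225 to +140 mm), from x = -90 to +115 mm; the grille's front lip overhangs to x = -110 mm
- grille (a point): centre of the grille's top face, 100 mm above the bench, axes as the sanding box. The flat usable face is 220 x 260 mm (x from -110 to +110, y from -130 to +130 mm). Steel guards 5 mm thick stand 16 mm above it along its +x, +y and -y edges; the -x edge is an open lip
- start_knob (a joint): how far the spring-loaded start knob is pulled out, in m: 0 = resting in, 0.012 = the stop. The switch makes when it is pulled beyond 0.009. Spring 4 N at rest, 8 N at the stop; let go, it returns to 0 by itself
- knob_grip (a point): middle of the round grey start knob (36 mm across, 25 mm thick along its axis, from 12 mm behind this point to 12 mm before it); its underside is 12 mm clear of the console face. The knob pulls out along this point's own +z axis, which leans 30 degrees from vertical towards the lip side (-x of the sanding box). The console face is at right angles to it, 25 mm below this point, 80 mm wide; its middle is 183 mm to the -y side of the grille centre
- tray: open grey plastic offcut tray, fixed, standing on the bench in front of the sanding box with its rear wall under the lip; 130 mm (x) x 290 mm (y) x 50 mm tall, walls and floor 4 mm. Origin: middle of its underside; axes as the sanding box
- holder: open wooden brush holder, fixed to the bench: a shallow tray 132 mm (x) x 66 mm (y) x 16 mm tall, walls 4 mm, floor 4 mm. Origin: middle of its underside, z up
- brush: block brush, 160 g: stiff bristles 108 mm (x) x 42 mm (y) x 34 mm, a wooden back 112 x 38 mm over them, and on top a wooden grip 64 mm long (x), 20 mm thick (y), 40 mm tall. Origin at the middle of the grip: 20 mm below the brush's top, 20 mm above the wooden back, 68 mm above the bristle ends; z up. It starts standing on its bristles in the holder, its long side along the holder's
- offcut1: offcut: 34 x 28 x 18 mm dark wood block; origin at its centre. Starts on the grille. May be absent (None)
- offcut2: offcut: light wood dowel slice, 28 mm across, 20 mm tall; origin at its centre. Starts on the grille. May be absent (None)
- offcut3: offcut: 46 x 18 x 18 mm brown wood stub; origin at its centre. Starts on the grille. May be absent (None)
- offcut4: offcut: 26 x 26 x 24 mm light wood block; origin at its centre. Starts on the grille. May be absent (None)
- offcut5: offcut: 40 x 28 x 18 mm dark wood block; origin at its centre. Starts on the grille. May be absent (None)
- offcut6: offcut: 30 x 22 x 20 mm brown wood block; origin at its centre. Starts on the grille. May be absent (None)
- rail1: frame rail to be sanded: straight dark wood bar 130 mm (x) x 28 mm (y) x 18 mm (z), about 60 g; origin at its centre. Starts lying on the pattern sheet on the bench (z = 0), about 30 mm clear of the next rail. May be absent (None)
- rail2: frame rail to be sanded: straight dark wood bar 130 mm (x) x 28 mm (y) x 18 mm (z), about 60 g; origin at its centre. Starts lying on the pattern sheet on the bench (z = 0), about 30 mm clear of the next rail. May be absent (None)
- rail3: frame rail to be sanded: straight dark wood bar 130 mm (x) x 28 mm (y) x 18 mm (z), about 60 g; origin at its centre. Starts lying on the pattern sheet on the bench (z = 0), about 30 mm clear of the next rail. May be absent (None)
- rail4: frame rail to be sanded: straight dark wood bar 130 mm (x) x 28 mm (y) x 18 mm (z), about 60 g; origin at its centre. Starts lying on the pattern sheet on the bench (z = 0), about 30 mm clear of the next rail. May be absent (None)
- glue_bottle: yellow glue bottle, 60 mm across, 150 mm tall, standing; origin under its centre. Not to be disturbed
- small_glue: small white glue bottle, 34 mm across, 75 mm tall, standing; origin under its centre. Not to be disturbed
- wipes: pack of wet wipes, 110 x 190 x 60 mm, lying; origin under its centre. Not to be disturbed
Mind the look-alikes: they are no part of the job. Leave any turquoise look-alike of the offcut3 alone.

How it is judged:
On the way, in this order (a step that is already met when the one before it is completed fails the run):
1. the brush is brought down on the grille (x of brush in the frame of grille between -0.14 and 0.13 m and y of brush in the frame of grille between -0.13 and 0.13 m and z of brush in the frame of grille between 0.05 and 0.09 m), for 0.1 s.
2. every offcut is in the tray (x of offcut1 in the frame of tray between -0.063 and 0.063 m and y of offcut1 in the frame of tray between -0.143 and 0.143 m and z of each of offcut1, offcut2, offcut3, offcut4, offcut5, offcut6 in the frame of tray below 0.05 m and x of offcut2 in the frame of tray between -0.063 and 0.063 m and y of offcut2 in the frame of tray between -0.143 and 0.143 m and x of offcut3 in the frame of tray between -0.063 and 0.063 m and y of offcut3 in the frame of tray between -0.143 and 0.143 m and x of offcut4 in the frame of tray between -0.063 and 0.063 m and y of offcut4 in the frame of tray between -0.143 and 0.143 m and x of offcut5 in the frame of tray between -0.063 and 0.063 m and y of offcut5 in the frame of tray between -0.143 and 0.143 m and x of offcut6 in the frame of tray between -0.063 and 0.063 m and y of offcut6 in the frame of tray between -0.143 and 0.143 m), for 0.2 s.
3. the offcuts are in the tray, all rails lie on the grille and the brush stands in its holder (all of step 2 and y of rail1 in the frame of grille between -0.13 and 0.13 m and x of each of rail1, rail2, rail3, rail4 in the frame of grille below 0.11 m and (x of rail1 in the frame of grille above -0.049 m or (angle between the x axis of rail1 and the y axis of grille, either way round below 0.45 rad and x of rail1 in the frame of grille above -0.074 m) or (angle between the x axis of rail1 and the y axis of grille, either way round below 0.12 rad and x of rail1 in the frame of grille above -0.094 m)) and z of rail1 in the frame of grille between 0.004 and 0.02 m and angle between the x axis of each of rail1, rail2, rail3, rail4 and the z axis of grille, either way round above 1.5 rad and y of rail2 in the frame of grille between -0.13 and 0.13 m and (x of rail2 in the frame of grille above -0.049 m or (angle between the x axis of rail2 and the y axis of grille, either way round below 0.45 rad and x of rail2 in the frame of grille above -0.074 m) or (angle between the x axis of rail2 and the y axis of grille, either way round below 0.12 rad and x of rail2 in the frame of grille above -0.094 m)) and z of rail2 in the frame of grille between 0.004 and 0.02 m and y of rail3 in the frame of grille between -0.13 and 0.13 m and (x of rail3 in the frame of grille above -0.049 m or (angle between the x axis of rail3 and the y axis of grille, either way round below 0.45 rad and x of rail3 in the frame of grille above -0.074 m) or (angle between the x axis of rail3 and the y axis of grille, either way round below 0.12 rad and x of rail3 in the frame of grille above -0.094 m)) and z of rail3 in the frame of grille between 0.004 and 0.02 m and y of rail4 in the frame of grille between -0.13 and 0.13 m and (x of rail4 in the frame of grille above -0.049 m or (angle between the x axis of rail4 and the y axis of grille, either way round below 0.45 rad and x of rail4 in the frame of grille above -0.074 m) or (angle between the x axis of rail4 and the y axis of grille, either way round below 0.12 rad and x of rail4 in the frame of grille above -0.094 m)) and z of rail4 in the frame of grille between 0.004 and 0.02 m and x of brush in the frame of holder between -0.015 and 0.015 m and y of brush in the frame of holder between -0.015 and 0.015 m and z of brush in the frame of holder between 0.066 and 0.08 m and angle between brush's own z axis and vertical below 0.12 rad), for 0.2 s.
4. the start knob is pulled out to its stop (value of joint start_knob above 0.009 m), for 0.1 s.
At the end, for the whole second after the job is handed in: Offcuts in the tray below its rim; rails level on the grille, not on a guard or another rail nor over the lip by more than 4 mm; brush upright in its holder (within 15 mm); then the knob pulled beyond 9 mm and back within 2 mm; all released and at rest (all of step 3 and linear speed of each of offcut1, offcut2, offcut3, offcut4, offcut5, offcut6, rail1, rail2, rail3, rail4, brush below 0.02 m/s and value of joint start_knob below 0.002 m); the robot touches nothing.
It fails at once if the fingers move an offcut that lies on the grille ((contact force between the fingers and offcut1 above 0.5 N and x of offcut1 in the frame of grille between -0.11 and 0.12 m and y of offcut1 in the frame of grille between -0.14 and 0.14 m and z of offcut1 in the frame of grille between 0 and 0.035 m) or (contact force between the fingers and offcut2 above 0.5 N and x of offcut2 in the frame of grille between -0.11 and 0.12 m and y of offcut2 in the frame of grille between -0.14 and 0.14 m and z of offcut2 in the frame of grille between 0 and 0.035 m) or (contact force between the fingers and offcut3 above 0.5 N and x of offcut3 in the frame of grille between -0.11 and 0.12 m and y of offcut3 in the frame of grille between -0.14 and 0.14 m and z of offcut3 in the frame of grille between 0 and 0.035 m) or (contact force between the fingers and offcut4 above 0.5 N and x of offcut4 in the frame of grille between -0.11 and 0.12 m and y of offcut4 in the frame of grille between -0.14 and 0.14 m and z of offcut4 in the frame of grille between 0 and 0.035 m) or (contact force between the fingers and offcut5 above 0.5 N and x of offcut5 in the frame of grille between -0.11 and 0.12 m and y of offcut5 in the frame of grille between -0.14 and 0.14 m and z of offcut5 in the frame of grille between 0 and 0.035 m) or (contact force between the fingers and offcut6 above 0.5 N and x of offcut6 in the frame of grille between -0.11 and 0.12 m and y of offcut6 in the frame of grille between -0.14 and 0.14 m and z of offcut6 in the frame of grille between 0 and 0.035 m)).
It fails at once if the start knob is pulled out while an offcut lies on the grille (value of joint start_knob above 0.009 m and ((x of offcut1 in the frame of grille between -0.11 and 0.12 m and y of offcut1 in the frame of grille between -0.14 and 0.14 m and z of offcut1 in the frame of grille between 0 and 0.035 m) or (x of offcut2 in the frame of grille between -0.11 and 0.12 m and y of offcut2 in the frame of grille between -0.14 and 0.14 m and z of offcut2 in the frame of grille between 0 and 0.035 m) or (x of offcut3 in the frame of grille between -0.11 and 0.12 m and y of offcut3 in the frame of grille between -0.14 and 0.14 m and z of offcut3 in the frame of grille between 0 and 0.035 m) or (x of offcut4 in the frame of grille between -0.11 and 0.12 m and y of offcut4 in the frame of grille between -0.14 and 0.14 m and z of offcut4 in the frame of grille between 0 and 0.035 m) or (x of offcut5 in the frame of grille between -0.11 and 0.12 m and y of offcut5 in the frame of grille between -0.14 and 0.14 m and z of offcut5 in the frame of grille between 0 and 0.035 m) or (x of offcut6 in the frame of grille between -0.11 and 0.12 m and y of offcut6 in the frame of grille between -0.14 and 0.14 m and z of offcut6 in the frame of grille between 0 and 0.035 m))).
It fails at once if a glue bottle or the wipes are shifted by more than 20 mm or tipped (distance of any of glue_bottle, small_glue, wipes from where it was at the start of the episode above 0.02 m or angle between any of glue_bottle, small_glue, wipes's own z axis and vertical above 0.3 rad).
Of offcut1, offcut2, offcut3, offcut4, offcut5, offcut6 only 3 to 6 are there at a start; the rules pass over those that are not, and their reading is None.
Of rail1, rail2, rail3, rail4 only 3 to 4 are there at a start; the rules pass over those that are not, and their reading is None.
At some moment in a run one of offcut1, offcut2, offcut3, offcut4, offcut5, offcut6 may be knocked a few centimetres aside while the robot is not near it.
Once in a run the grip may slacken for a moment while it holds something.
It also fails if it takes over 200 s, if anything falls off the work surface, if the arm or the gripper's body presses on something with over 40 N, if the wrist force passes 120 N, or if a joint passes its speed limit or range.

## Working session

There is one attempt and no reset: what is moved stays moved. The work goes in short steps, Python scripts to look and compute and a shell command to move; the robot and the scene stay as the last step left them, time stands still between calls to the robot, and variables do not carry over. Pictures are saved under pics/ and viewed, at most 14 in all, crops included, and the job is handed in when it is done.

```bash
mkdir -p pics; cat > h.py <<'E'
import numpy as np, cv2
from workcell import telemetry, grab_frame, calibration, bot, outline_of, landmark_of
from scipy.spatial.transform import Rotation as R
def save(cam,n):
    im=grab_frame(cam); cv2.imwrite(f'pics/{n}.png',im[:,:,::-1]); return im
def ray(cam,uv,c=None):
    c=c or calibration(cam); f=210/np.tan(np.radians(c['fovy'])/2); P=np.array(c['pose'])
    d=P[:3,:3]@np.array([(uv[0]-c['cx'])/f,(uv[1]-c['cy'])/f,1]); return P[:3,3],d
def onz(cam,uv,z,c=None):
    o,d=ray(cam,uv,c); return o+d*(z-o[2])/d[2]
def proj(cam,p,c=None):
    c=c or calibration(cam); f=210/np.tan(np.radians(c['fovy'])/2); P=np.array(c['pose'])
    q=P[:3,:3].T@(np.array(p)-P[:3,3]); return np.array([c['cx']+f*q[0]/q[2],c['cy']+f*q[1]/q[2]])
def tri(u1,c1,u2,c2):
    o1,d1=ray(c1,u1);o2,d2=ray(c2,u2); t=np.linalg.lstsq(np.c_[d1,-d2],o2-o1,rcond=None)[0]
    a,b=o1+d1*t[0],o2+d2*t[1]; return (a+b)/2,np.linalg.norm(a-b)
E
python3 - <<'E'
from h import *
a=save('top','t0');b=save('side','s0')
cv2.imwrite('pics/both.png',cv2.resize(np.vstack([a,b])[:,:,::-1],(420,630)))
for n in ['top','side']: 
    c=calibration(n);print(n,c['fovy'],c['cx'],c['cy'],np.round(c['pose'],3).tolist())
for n in ['sander','grille','knob_grip','tray','holder','brush','rail1','glue_bottle','small_glue','wipes']:
    for cam in ['top','side']:
        print(n,cam,[(np.round(r['xy']).tolist(),round(r['score'],2)) for r in landmark_of(n,cam)][:5])
print(telemetry.observe())
E
```

```text
top 46.561084772124374 277.682027768842 210.76688355072883 [[-0.022, -0.974, 0.224, 0.34], [-1.0, 0.022, -0.002, 0.023], [-0.003, -0.224, -0.975, 1.244], [0.0, 0.0, 0.0, 1.0]]
side 46.96572993915222 273.65235802881324 216.7515943988016 [[-0.956, -0.229, 0.186, 0.361], [-0.295, 0.741, -0.603, 0.829], [0.001, -0.631, -0.775, 1.131], [0.0, 0.0, 0.0, 1.0]]
sander top [([286.0, 226.0], 0.92), ([391.0, 306.0], 0.68), ([181.0, 260.0], 0.26)]
sander side [([312.0, 155.0], 0.7), ([280.0, 230.0], 0.67)]
grille top [([282.0, 214.0], 0.63)]
grille side [([282.0, 210.0], 0.66), ([255.0, 381.0], 0.64)]
knob_grip top [([413.0, 178.0], 0.32)]
knob_grip side [([313.0, 156.0], 0.55), ([282.0, 232.0], 0.25)]
tray top [([280.0, 287.0], 0.94)]
tray side [([332.0, 250.0], 0.75)]
holder top [([439.0, 269.0], 0.89)]
holder side [([280.0, 210.0], 0.67), ([350.0, 156.0], 0.57)]
brush top [([451.0, 265.0], 0.86)]
brush side [([356.0, 142.0], 0.64), ([308.0, 218.0], 0.32)]
rail1 top [([136.0, 249.0], 0.95), ([155.0, 254.0], 0.68), ([179.0, 259.0], 0.67), ([362.0, 225.0], 0.67), ([177.0, 184.0], 0.57)]
rail1 sid
[... 475 characters left out ...]
 array([-1.32119531,  0.52141673, -0.03628978,  1.59952707,  0.02124071,
        1.02109758, -0.1127521 ]), 'qd': array([-2.98709233e-04, -2.15853699e-03,  5.81463241e-04, -8.76503045e-04,
       -2.24221437e-04, -3.95949513e-06,  9.12992622e-04]), 'joint_efforts': array([ 2.67174910e-03, -9.26852345e+01,  1.98060371e+00, -3.70264506e+01,
        1.83414097e-02,  1.73951928e-03, -3.51771075e-05]), 'position': array([0.19652006, 0.59327655, 0.23127077]), 'tool_rot': array([-3.14153304e+00,  4.41872434e-05,  2.82180952e+00]), 'force': array([-0.55855918,  0.12706604, -0.43922824]), 'moment': array([ 0.06154944, -0.00558641,  0.00767132]), 'finger_force': 0.0, 'grip_width': 0.08553692890330775}
```

View pics/t0.png

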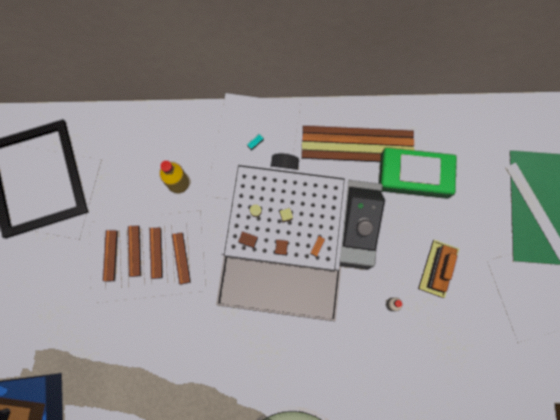

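View pics/s0.png

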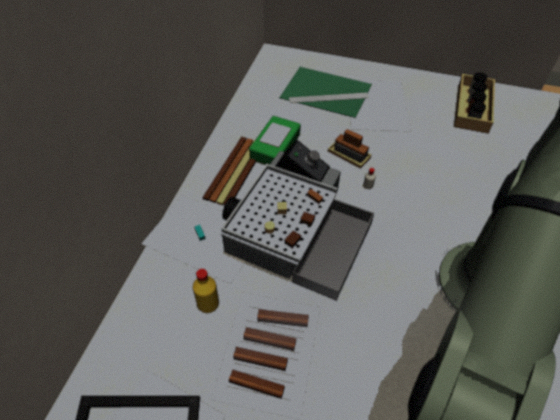

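The top view shows 4 rails at about columns 110, 134, 155 and 180 (row ~255). Five offcuts lie on the grille at (256,211), (286,215), (248,240), (281,247) and (318,245). The knob is at (365,228), the brush at (447,268) and the tray at (280,287). The turquoise look-alike at (255,142) is not part of the job.

```bash
python3 - <<'E'
from h import *
im=cv2.imread('pics/t0.png')
cv2.imwrite('pics/z.png',cv2.resize(im[150:330,215:475],(780,540),interpolation=cv2.INTER_CUBIC))
for n,uv,z in [('glue',(177,181),0),('small',(392,302),0),('wipes',(411,176),0),('tray',(280,287),0),('holder',(439,269),0),('brush',(451,265),.072),('grille',(282,214),.1)]:
    print(n,np.round(onz('top',uv,z),3))
print('tri brush',tri((451,265),'top',(356,142),'side'))
print('tri knob',tri((365,228),'top',(313,155),'side'))
for n in ['rail1','offcut1','offcut2','offcut3','offcut4','offcut5','offcut6','brush','holder','tray']:
    for r in outline_of(n,'top')[:6]:
        m=r['region'].astype(np.uint8); rr=cv2.minAreaRect(cv2.findNonZero(m))
        z={'r':.018,'o':.118,'b':.112,'h':.01,'t':.05}[n[0]]
        box=cv2.boxPoints(rr); w=[onz('top',p,z)[:2] for p in box]; e=[w[1]-w[0],w[2]-w[1]]
        L=max(e,key=np.linalg.norm)
        print(n,round(r['score'],2),np.round(rr[0]),np.round(np.mean(w,0),3),'len',np.round([np.linalg.norm(x) for x in e],3),'ang',round(np.degrees(np.arctan2(L[1],L[0]))%180,1))
E
```

```text
glue [0.713 0.286 0.   ]
small [ 0.385 -0.261  0.   ]
wipes [ 0.713 -0.336  0.   ]
tray [0.428 0.019 0.   ]
holder [ 0.465 -0.386  0.   ]
brush [ 0.466 -0.392  0.072]
grille [0.595 0.01  0.1  ]
tri brush (array([ 0.46171726, -0.4009315 ,  0.0465161 ]), np.float64(0.014965672370480756))
tri knob (array([ 0.54791239, -0.17513597,  0.16361727]), np.float64(0.007708697228329523))
rail1 0.97 [134. 250.] [0.529 0.387] len [0.033 0.133] ang 2.4
rail1 0.88 [156. 252.] [0.522 0.332] len [0.033 0.133] ang 1.8
rail1 0.72 [180. 258.] [0.506 0.268] len [0.031 0.131] ang 9.8
rail1 0.64 [110. 255.] [0.517 0.447] len [0.128 0.034] ang 0.1
offcut1 0.69 [247. 238.] [0.534 0.093] len [0.03  0.046] ang 68.6
offcut1 0.59 [317. 246.] [ 0.513 -0.069] len [0.048 0.019] ang 151.7
offcut1 0.54 [255. 142.] [0.774 0.072] len [0.044 0.02 ] ang 135.8
offcut1 0.49 [255. 210.] [0.601 0.074] len [0.024 0.027] ang 179.2
offcut2 0.69 [247. 238.] [0.534 0.093] len [0.03  0.046] ang 68.6
offcut2 0.59 [317. 246.] [ 0.513 -0.069] len [0.048 0.019] ang 151.7
offcut2 0.54 [255. 142.] [0.774 0.072] len [0.044 0.02 ] ang 135.
[... 835 characters left out ...]
0.601 0.074] len [0.024 0.027] ang 179.2
offcut6 0.69 [247. 238.] [0.534 0.093] len [0.03  0.046] ang 68.6
offcut6 0.59 [317. 246.] [ 0.513 -0.069] len [0.048 0.019] ang 151.7
offcut6 0.54 [255. 142.] [0.774 0.072] len [0.044 0.02 ] ang 135.8
offcut6 0.49 [255. 210.] [0.601 0.074] len [0.024 0.027] ang 179.2
brush 0.93 [442. 268.] [ 0.457 -0.358] len [0.111 0.053] ang 159.4
brush 0.34 [394. 304.] [ 0.378 -0.239] len [0.034 0.029] ang 88.8
holder 0.61 [438. 268.] [ 0.467 -0.381] len [0.135 0.069] ang 158.3
tray 0.72 [278. 287.] [0.426 0.023] len [0.132 0.296] ang 81.7
tray 0.5 [364. 227.] [ 0.568 -0.195] len [0.037 0.041] ang 176.3
tray 0.18 [180. 258.] [0.502 0.262] len [0.032 0.127] ang 9.8
```

View pics/z.png

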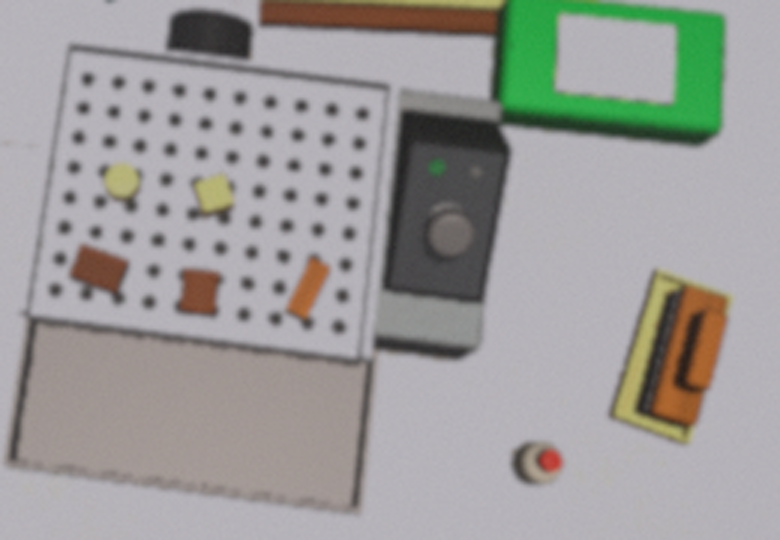

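```bash
cat >> h.py <<'E'
def go(p,yaw=None,row=.05):
    s=telemetry.observe(); Rm=R.from_euler('xyz',s['tool_rot']).as_matrix()
    d=Rm.T@(np.array(p)-s['position']); y=s['tool_rot'][2]
    print('pos',np.round(s['position'],4),'rpy',np.round(s['tool_rot'],3),'shift',np.round(d,4),'rows>=%.1f'%(np.linalg.norm(d)/row), end=' ')
    if yaw is not None:
        t=(yaw-y+np.pi/2)%np.pi-np.pi/2; print('turnz',round(-t,3),end='')
    print()
E
python3 - <<'E'
from h import *
f=lambda u,v:(215+u/3,150+v/3)
bl=onz('top',f(71,46),.116)[:2];br=onz('top',f(390,88),.116)[:2];ll=onz('top',f(30,318),.1)[:2];lr=onz('top',f(361,360),.1)[:2]
print(bl,br,ll,lr)
for a,b in[(bl,br),(ll,lr)]:
    d=b-a; print(np.linalg.norm(d),np.degrees(np.arctan2(d[1],d[0]))+90)
for a,b in[(ll,bl),(lr,br)]:
    d=b-a; print(np.linalg.norm(d),np.degrees(np.arctan2(d[1],d[0])))
for n,p,z in [('k',(449,234),.135),('k',(449,234),.16),('o',(121,180),.12),('o',(213,193),.12),('o',(99,268),.118),('o',(200,291),.118),('o',(308,287),.118)]: print(n,onz('top',f(*p),z))
go([.42,.42,.33]); go([.45,-.2,.33])
print(telemetry.observe()['qpos'])
E
```

```text
[0.71413616 0.11255002] [ 0.67305233 -0.14305083] [0.49629039 0.14683224] [ 0.45771769 -0.11122926]
0.25888158490763197 -9.131295224033295
0.2609283260800459 -8.501117146679732
0.22052675751046558 -8.943248544303303
0.21767319165697163 -8.406176809330574
k [ 0.54941574 -0.17951686  0.135     ]
k [ 0.54469034 -0.17495356  0.16      ]
o [0.60122386 0.07325598 0.12      ]
o [0.5891243  0.00107378 0.12      ]
o [0.53175995 0.09126716 0.118     ]
o [0.51196884 0.01309314 0.118     ]
o [ 0.51325052 -0.07074335  0.118     ]
pos [0.1965 0.5933 0.2313] rpy [-3.142  0.     2.822] shift [-0.2666 -0.0942 -0.0987] rows>=6.0 
pos [0.1965 0.5933 0.2313] rpy [-3.142  0.     2.822] shift [-0.4901 -0.6733 -0.0987] rows>=16.8 
[-1.3211893   0.52137999 -0.03628467  1.59952712  0.02118956  1.02110567
 -0.11282148]
```

```bash
python3 -m inch '[[0,0,-0.04,0,0,0,0],[-0.04,0,-0.02,0,0,0,0]]'; python3 -c "
from h import *
print(telemetry.observe()['qpos'])"
```

```text
clock: 1.8
position: [0.23, 0.5831, 0.2935]
tool_rot: [3.14, -0.003, 2.829]
force: [0.5, 0.4, 0.5]
grip_width: 0.0855
finger_force: 0.0
[-1.26857396  0.46875282 -0.02898155  1.52088477  0.01133377  1.15020021
 -0.04104672]
```

```bash
python3 -m inch '[[-0.05,-0.016,-0.008,0,0,0,0],[-0.05,-0.016,-0.008,0,0,0,0],[-0.045,-0.02,-0.008,0,0,0,0],[-0.045,-0.02,-0.008,0,0,0,0]]' >/dev/null; python3 -m inch '[[-0.01,-0.048,0,0,0,0,0],[-0.01,-0.048,0,0,0,0,0],[-0.01,-0.048,0,0,0,0,0],[-0.01,-0.048,0,0,0,0,0],[-0.01,-0.048,0,0,0,0,0]]'; python3 -c "
from h import *
go([.45,-.2,.33],2.775);print(telemetry.observe()['qpos'])"
```

```text
clock: 2.7
position: [0.3587, 0.2108, 0.3224]
tool_rot: [3.141, 0.0, 2.822]
force: [0.7, 0.6, 1.1]
grip_width: 0.0853
finger_force: 0.0
pos [0.3587 0.2108 0.3224] rpy [3.141 0.    2.822] shift [-0.2158 -0.3612 -0.0077] rows>=8.4 turnz 0.047
[-0.76709121  0.07404159  0.0997285   1.98862662 -0.00854916  1.07877837
  0.58733233]
```

```bash
python3 -m inch '[[-0.05,-0.01,0,0,0,0,0],[-0.048,-0.015,0,0,0,0,0],[-0.03,-0.04,0,0,0,0,0],[-0.03,-0.04,0,0,0,0,0],[-0.03,-0.04,0,0,0,0,0]]' >/dev/null; python3 -m inch '[[-0.01,-0.049,0,0,0,0,0],[-0.01,-0.049,0,0,0,0,0],[-0.005,-0.049,0,0,0,0,0],[0,-0.049,0,0,0,0,0]]' >/dev/null; python3 -m inch '[[0,-0.049,0,0,0,0,0],[0,-0.049,0,0,0,0,0],[0,-0.049,0,0,0,0,0],[0,-0.049,0,0,0,0,0],[0,0,0,0,0,0.047,0]]'; python3 -c "
from h import *
go([.466,-.388,.28],2.775);print(telemetry.observe()['qpos'])"
```

```text
clock: 4.1
position: [0.3879, -0.3691, 0.3227]
tool_rot: [-3.139, 0.0, 2.767]
force: [-0.1, 1.7, 0.2]
grip_width: 0.0851
finger_force: 0.0
pos [ 0.3879 -0.3691  0.3227] rpy [-3.139  0.     2.767] shift [-0.0796  0.0111  0.0427] rows>=1.8 turnz -0.008
[ 0.23985597  0.31924269  0.53545997  1.73875752 -0.17533058  1.13055998
  2.02435974]
```

```bash
python3 -m inch '[[-0.04,0.005,0.02,0,0,0,0],[-0.04,0.006,0.02,0,0,0,0],[0,0,0,0,0,0,0],[0,0,0,0,0,0,0]]' ; python3 - <<'E'
from h import *
c=calibration('wrist'); im=save('wrist','w1')
print(telemetry.observe()['qpos'])
print(np.round(c['pose'],3).tolist(),c['fovy'])
for n in ['brush','holder']:
    for r in landmark_of(n,'wrist')[:2]: print(n,r, onz('wrist',r['xy'],.072 if n=='brush' else 0,c))
    for r in outline_of(n,'wrist')[:2]:
        rr=cv2.minAreaRect(cv2.findNonZero(r['region'].astype(np.uint8))); w=[onz('wrist',p,.052 if n=='brush' else .016,c)[:2] for p in cv2.boxPoints(rr)]
        e=[w[1]-w[0],w[2]-w[1]];L=max(e,key=np.linalg.norm)
        print(n,r['score'],np.mean(w,0),[np.linalg.norm(x) for x in e],np.degrees(np.arctan2(L[1],L[0]))%180)
E
```

```text
clock: 4.5
position: [0.4702, -0.3817, 0.2814]
tool_rot: [-3.141, -0.002, 2.775]
force: [-1.2, -0.6, 0.4]
grip_width: 0.0854
finger_force: 0.0
[ 0.24818297  0.48358832  0.49654839  1.61265385 -0.24931775  1.10949861
  2.01196818]
[[0.358, 0.884, 0.3, 0.393], [0.934, -0.339, -0.116, -0.351], [-0.001, 0.321, -0.947, 0.425], [0.0, 0.0, 0.0, 1.0]] 64.80111271670556
brush 0.78 [ 0.46290396 -0.38470311] [np.float64(0.040236663220365114), np.float64(0.11196866593721706)] 159.77138890549048
holder 0.97 [ 0.46714818 -0.38159289] [np.float64(0.06509600235782854), np.float64(0.131942935677287)] 160.4946199317439
```

View pics/w1.png

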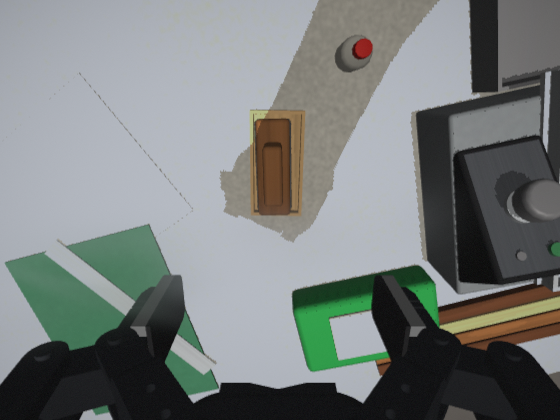

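The wrist view shows the brush upright in its holder. The grip's top face is centred near (273,174) and its long side is close to vertical in the image. The knob is at about (537,200).

```bash
python3 - <<'E'
from h import *
c=calibration('wrist')
for p in [(264,143),(282,143),(284,206),(261,206),(273,174)]: print(onz('wrist',p,.092,c))
print(onz('wrist',(537,200),.15,c))
g=onz('wrist',(273,174),.092,c)
# grasp point z=.077 -> TCP z .058
go([g[0],g[1],.058],2.79)
E
```

```text
[ 0.42853342 -0.38013552  0.092     ]
[ 0.43498953 -0.36334158  0.092     ]
[ 0.49773616 -0.38488091  0.092     ]
[ 0.48895125 -0.40773646  0.092     ]
[ 0.46118551 -0.38320511  0.092     ]
[ 0.55368716 -0.17065326  0.15      ]
pos [ 0.4697 -0.3819  0.2833] rpy [3.142e+00 1.000e-03 2.774e+00] shift [ 0.0078 -0.0043  0.2253] rows>=4.5 turnz -0.016
```

```bash
python3 -m inch '[[0.006,-0.004,0.045,0,0,-0.016,0],[0,0,0.045,0,0,0,0],[0,0,0.045,0,0,0,0],[0,0,0.045,0,0,0,0],[0,0,0.043,0,0,0,0]]' 60 >/dev/null; python3 -m inch '[[0,0,0,0,0,0,0],[0,0,0,0,0,0,0.5],[0,0,0,0,0,0,1],[0,0,0,0,0,0,1],[0,0,0,0,0,0,1]]' 60;  python3 -m inch '[[0,0,0,0,0,0,1],[0,0,0,0,0,0,1]]'; python3 -c "
from h import *
go([.463,-.384,.058],2.79)
save('wrist','w2')"
```

```text
clock: 5.75
position: [0.4638, -0.3837, 0.061]
tool_rot: [-3.141, 0.002, 2.791]
force: [-0.7, 0.4, 1.2]
grip_width: 0.0284
finger_force: 0.0
clock: 5.95
position: [0.4637, -0.3837, 0.0605]
tool_rot: [-3.142, 0.002, 2.791]
force: [-0.4, 1.5, 12.2]
grip_width: 0.019
finger_force: 60.8
pos [ 0.4637 -0.3837  0.0605] rpy [-3.142e+00  2.000e-03  2.791e+00] shift [ 0.0005 -0.0005  0.0025] rows>=0.1 turnz 0.001
```

View pics/w2.png

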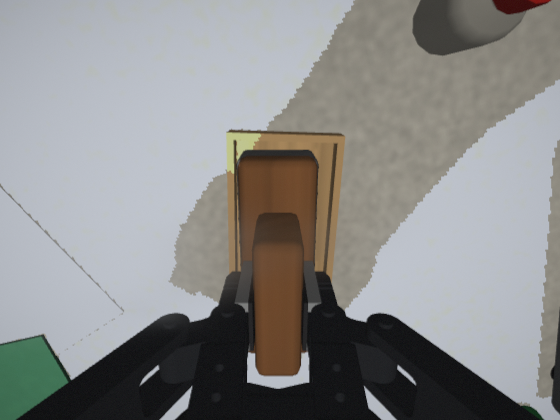

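```bash
python3 -m inch '[[0,0,-0.02,0,0,0,1],[0,0,-0.04,0,0,0,1],[0,0,-0.05,0,0,0.1372,1],[0,0,-0.05,0,0,0.1372,1],[0,0,-0.04,0,0,0.1372,1]]' 100; python3 -m inch '[[0,0,0,0,0,0.1372,1],[0,0,0,0,0,0.1372,1],[0,0,0,0,0,0.1372,1],[0,0,0,0,0,0.1372,1],[0,0,0,0,0,0.1372,1]]'>/dev/null; python3 -m inch '[[0,0,0,0,0,0.1372,1],[0,0,0,0,0,0.1372,1],[0,0,0,0,0,0,1]]';python3 -c "
from h import *
go([.655,.0645,.26],1.419)
print(telemetry.observe()['qpos'])"
```

```text
clock: 6.5
position: [0.463, -0.3835, 0.2627]
tool_rot: [3.141, 0.002, 2.373]
force: [-0.0, -0.6, -1.1]
grip_width: 0.0187
finger_force: 98.3
clock: 7.3
position: [0.4631, -0.3831, 0.2594]
tool_rot: [-3.141, 0.0, 1.416]
force: [-0.7, -0.3, -1.8]
grip_width: 0.0187
finger_force: 98.2
pos [ 0.4631 -0.3831  0.2594] rpy [-3.141  0.     1.416] shift [ 0.4718  0.1208 -0.0007] rows>=9.7 turnz -0.003
[ 0.03628318  0.60382836  0.87078162  1.66375382 -0.50456856  1.11466682
  0.89455148]
```

```bash
python3 -m inch '[[0.047,0.012,0,0,0,0,1],[0.047,0.012,0,0,0,0,1],[0.047,0.012,0,0,0,0,1],[0.047,0.012,0,0,0,0,1],[0.047,0.012,0,0,0,0,1]]'>/dev/null; python3 -m inch '[[0.047,0.012,0,0,0,0,1],[0.047,0.012,0,0,0,0,1],[0.047,0.012,0,0,0,0,1],[0.047,0.012,0,0,0,0,1],[0.047,0.012,0,0,0,0,1]]' >/dev/null; python3 -m inch '[[0,0,0,0,0,0,1],[0,0,0,0,0,0,1]]';python3 - <<'E'
from h import *
go([.655,.0645,.26],1.419)
c=calibration('wrist'); im=save('wrist','w3')
C=np.array([.585,.0015,.1]);ex=np.array([.988,-.151,0]);ey=np.array([.151,.988,0])
for x,y in [(-.11,-.13),(-.11,.13),(.11,.13),(.11,-.13)]:
    for q in (im,):
        u=proj('wrist',C+x*ex+y*ey,c); cv2.circle(im,tuple(int(v) for v in u),4,(255,0,0),1); print(x,y,u)
cv2.imwrite('pics/w3.png',im[:,:,::-1])
E
```

```text
clock: 8.5
position: [0.6529, 0.0641, 0.2591]
tool_rot: [-3.141, 0.0, 1.425]
force: [-0.5, -0.4, -1.1]
grip_width: 0.0185
finger_force: 98.2
pos [0.6529 0.0641 0.2591] rpy [-3.141  0.     1.425] shift [ 0.0007  0.002  -0.0009] rows>=0.0 turnz 0.006
-0.11 -0.13 [129.60662528 360.12882797]
-0.11 0.13 [ 88.97809674 126.59164733]
0.11 0.13 [336.13893701 128.06906424]
0.11 -0.13 [321.82724729 361.05768759]
```

View pics/w3.png

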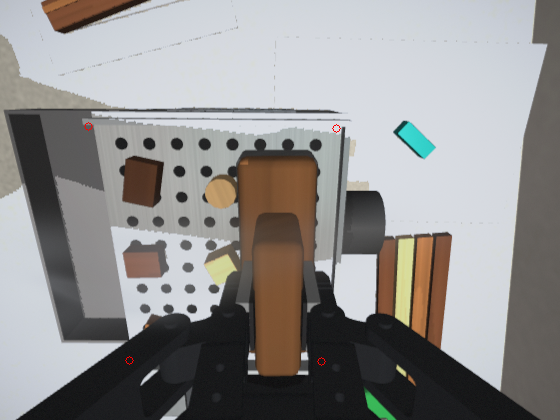

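The wrist view shows the predicted grille corners within about 6 px of the real ones, at (89,127) and (336,128). The five offcuts are in their expected places, with the brush behind the +y lane.

```bash
python3 -m inch '[[0,0,0.035,0,0,0,1],[0,0,0.035,0,0,0,1],[0,0,0.025,0,0,0,1],[0,0,0.007,0,0,0,1],[0,0,0,0,0,0,1]]'; python3 -m inch '[[0,-0.02,0,0,0,0,1],[0,-0.02,0,0,0,0,1],[0,-0.02,0,0,0,0,1],[0,-0.02,0,0,0,0,1],[0,-0.02,0,0,0,0,1]]';python3 -m inch '[[0,-0.02,0,0,0,0,1],[0,-0.02,0,0,0,0,1],[0,-0.02,0,0,0,0,1],[0,-0.02,0,0,0,0,1],[0,-0.005,0,0,0,0,1]]'; python3 -c "
from h import *
save('top','t1');go([.4725,.0925,.1575],1.419)"
```

```text
clock: 9.05
position: [0.6526, 0.0617, 0.158]
tool_rot: [-3.141, -0.0, 1.419]
force: [-0.1, -0.3, -1.2]
grip_width: 0.0187
finger_force: 98.3
clock: 9.55
position: [0.5535, 0.0774, 0.1584]
tool_rot: [3.141, -0.001, 1.419]
force: [1.2, -0.3, -0.6]
grip_width: 0.0187
finger_force: 98.3
clock: 10.05
position: [0.4687, 0.0908, 0.1582]
tool_rot: [-3.141, -0.002, 1.419]
force: [-0.4, 0.2, -0.6]
grip_width: 0.0185
finger_force: 98.1
pos [0.4691 0.0909 0.1582] rpy [-3.141e+00 -2.000e-03  1.419e+00] shift [0.0021 0.0031 0.0007] rows>=0.1 turnz 0.0
```

View pics/t1.png

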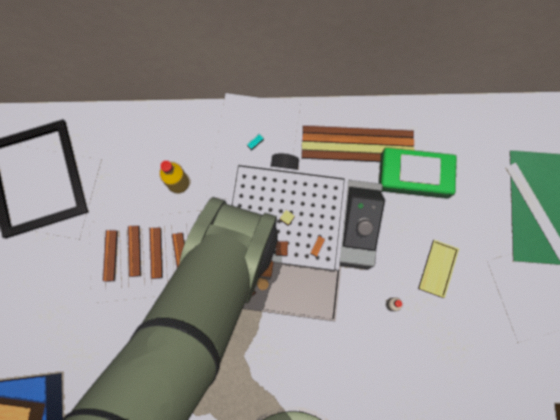

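The +y lane is cleared as far as the arm lets me see. The empty holder is at (438,268), and the remaining offcuts are at (287,217), (282,248) and (318,245).

```bash
python3 -m inch '[[0,0,-0.04,0,0,0,1],[0,0,-0.03,0,0,0,1],[-0.02,0.045,0,0,0,0,1],[-0.02,0.045,0,0,0,0,1],[-0.02,0.045,0,0,0,0,1]]'>/dev/null; python3 -m inch '[[-0.013,0.045,0,0,0,0,1],[0,0.003,0.03,0,0,0,1],[0,0,0.035,0,0,0,1],[0,0,0.005,0,0,0,1],[0,0,0,0,0,0,1]]'; python3 -m inch '[[0,-0.02,0,0,0,0,1],[0,-0.02,0,0,0,0,1],[0,-0.02,0,0,0,0,1],[0,-0.02,0,0,0,0,1],[0,-0.02,0,0,0,0,1]]';python3 -m inch '[[0,-0.02,0,0,0,0,1],[0,-0.02,0,0,0,0,1],[0,-0.02,0,0,0,0,1],[0,-0.02,0,0,0,0,1],[0,-0.005,0,0,0,0,1]]'
```

```text
clock: 11.1
position: [0.6392, -0.0094, 0.1572]
tool_rot: [-3.141, 0.001, 1.418]
force: [0.0, 0.3, -1.5]
grip_width: 0.0187
finger_force: 101.9
clock: 11.6
position: [0.54, 0.0067, 0.1581]
tool_rot: [3.141, -0.0, 1.419]
force: [-0.2, 0.6, -1.0]
grip_width: 0.0185
finger_force: 101.9
clock: 12.1
position: [0.4552, 0.0199, 0.158]
tool_rot: [-3.141, -0.001, 1.419]
force: [-0.5, -0.0, -1.3]
grip_width: 0.0185
finger_force: 102.1
```

```bash
python3 -m inch '[[0,0,-0.04,0,0,0,1],[0,0,-0.03,0,0,0,1],[-0.02,0.045,0,0,0,0,1],[-0.02,0.045,0,0,0,0,1],[-0.02,0.045,0,0,0,0,1]]'>/dev/null; python3 -m inch '[[-0.012,0.045,0,0,0,0,1],[0,0.003,0.03,0,0,0,1],[0,0,0.035,0,0,0,1],[0,0,0.005,0,0,0,1],[0,0,0,0,0,0,1]]'; python3 -m inch '[[0,-0.02,0,0,0,0,1],[0,-0.02,0,0,0,0,1],[0,-0.02,0,0,0,0,1],[0,-0.02,0,0,0,0,1],[0,-0.02,0,0,0,0,1]]';python3 -m inch '[[0,-0.02,0,0,0,0,1],[0,-0.02,0,0,0,0,1],[0,-0.02,0,0,0,0,1],[0,-0.02,0,0,0,0,1],[0,-0.005,0,0,0,0,1]]'
python3 -m inch '[[0,0,-0.05,0,0,0,1],[0,0,-0.05,0,0,0,1],[-0.05,0,0,0,0,0,1],[-0.05,0,0,0,0,0,1],[-0.05,0,0,0,0,0,1]]'; python3 -c "
from h import *
im=save('top','t2')
cv2.imwrite('pics/z2.png',cv2.resize(im[150:330,215:475,::-1],(780,540),interpolation=cv2.INTER_CUBIC))"
```

```text
clock: 13.1
position: [0.626, -0.0776, 0.1589]
tool_rot: [3.138, -0.001, 1.419]
force: [3.8, 3.2, 6.3]
grip_width: 0.0188
finger_force: 120.7
clock: 13.6
position: [0.5263, -0.0628, 0.1588]
tool_rot: [3.137, 0.0, 1.419]
force: [5.7, 0.7, 8.6]
grip_width: 0.0188
finger_force: 120.9
clock: 14.1
position: [0.4404, -0.0494, 0.1581]
tool_rot: [3.141, -0.001, 1.419]
force: [0.9, -0.1, -1.7]
grip_width: 0.0187
finger_force: 119.6
clock: 14.6
position: [0.4199, -0.195, 0.2586]
tool_rot: [3.14, 0.001, 1.422]
force: [0.6, 0.5, -0.8]
grip_width: 0.0184
finger_force: 120.1
```

View pics/z2.png

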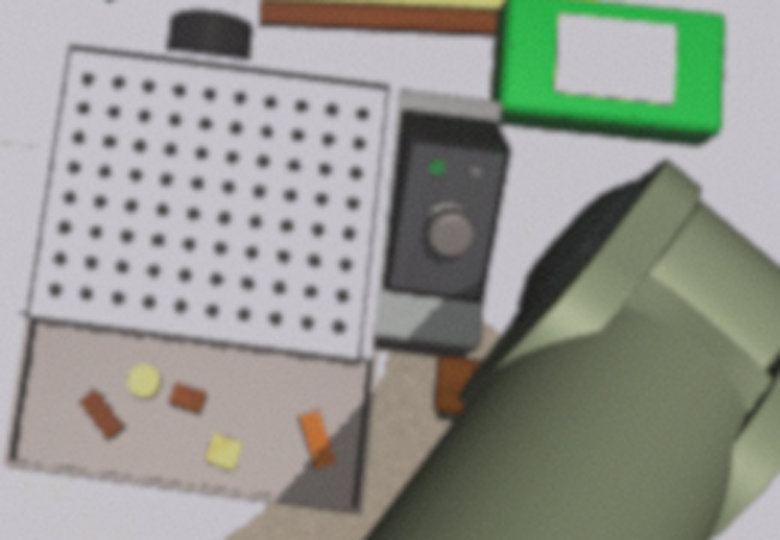

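The top view shows the grille completely clear and all five offcuts in the tray.

```bash
python3 -m inch '[[0,0,0,0,0,-0.1372,1],[0,0,0,0,0,-0.1372,1],[0,0,0,0,0,-0.1372,1],[0,0,0,0,0,-0.1372,1],[0,0,0,0,0,-0.1372,1]]'>/dev/null; python3 -m inch '[[0,0,0,0,0,-0.1372,1],[0,0,0,0,0,-0.1372,1],[0,0,0,0,0,-0.1372,1],[0,0,0,0,0,-0.1372,1],[0,0,0,0,0,-0.1372,1]]'>/dev/null; python3 -m inch '[[0,0,0,0,0,0,1]]'; python3 -c "
from h import *
save('wrist','w4')
go([.4637,-.3837,.16],2.791)"
```

```text
clock: 15.75
position: [0.4195, -0.1945, 0.2581]
tool_rot: [-3.141, 0.001, 2.793]
force: [-0.1, -0.1, -1.4]
grip_width: 0.0188
finger_force: 119.7
pos [ 0.4194 -0.1944  0.258 ] rpy [-3.141e+00  1.000e-03  2.787e+00] shift [-0.1072 -0.1621  0.0981] rows>=4.4 turnz -0.004
```

View pics/w4.png

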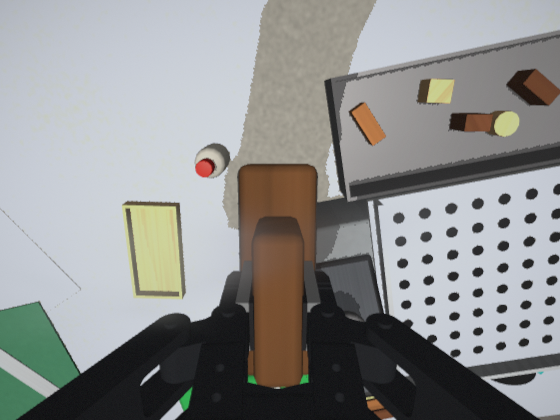

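```bash
python3 -m inch '[[-0.0258,-0.0405,0,0,0,0,1],[-0.0258,-0.0405,0,0,0,0,1],[-0.0258,-0.0405,0,0,0,0,1],[-0.0258,-0.0405,0,0,0,0,1],[0,0,0.04,0,0,0,1]]'>/dev/null; python3 -m inch '[[0,0,0.04,0,0,0,1],[0,0,0.04,0,0,0,1],[0,0,0,0,0,0,1],[0,0,0,0,0,0,1]]'; python3 -c "
from h import *
save('wrist','w5')
go([.460,-.3823,.062],2.791)"
```

```text
clock: 16.7
position: [0.4603, -0.382, 0.1385]
tool_rot: [-3.141, -0.0, 2.788]
force: [-0.1, -1.0, -0.0]
grip_width: 0.0184
finger_force: 119.7
pos [ 0.4608 -0.3823  0.1395] rpy [-3.140e+00  2.000e-03  2.789e+00] shift [ 0.0008 -0.0002  0.0775] rows>=1.5 turnz -0.002
```

View pics/w5.png

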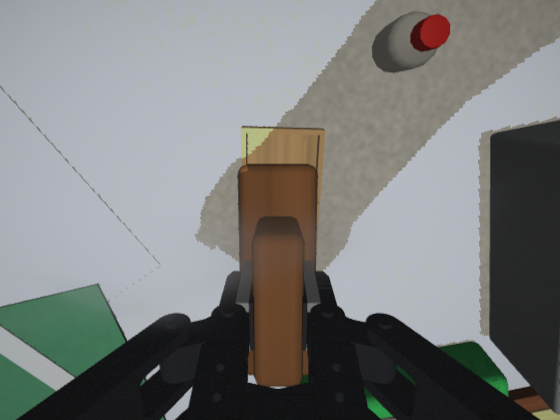

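The brush is lined up over the holder, whose centre column is about 284 against the brush's 278. That matches the view at pickup, so I'm lowering it.

```bash
python3 -m inch '[[0,0,0.03,0,0,0,1],[0,0,0.025,0,0,0,1],[0,0,0.012,0,0,0,1],[0,0,0.006,0,0,0,1],[0,0,0.003,0,0,0,1]]'; python3 -m inch '[[0,0,0,0,0,0,1],[0,0,0,0,0,0,0.7],[0,0,0,0,0,0,0.4],[0,0,0,0,0,0,0],[0,0,0,0,0,0,0]]' 30; python3 -m inch '[[0,0,-0.02,0,0,0,0],[0,0,-0.05,0,0,0,0],[0,0,-0.05,0,0,0,0],[0,0,-0.05,0,0,0,0],[0,0,-0.05,0,0,0,0]]'; python3 - <<'E'
from h import *
c=calibration('wrist'); im=save('wrist','w6')
for n in ['brush','holder']:
    for r in outline_of(n,'wrist')[:1]:
        rr=cv2.minAreaRect(cv2.findNonZero(r['region'].astype(np.uint8))); w=[onz('wrist',p,.052 if n=='brush' else .016,c)[:2] for p in cv2.boxPoints(rr)]
        e=[w[1]-w[0],w[2]-w[1]];L=max(e,key=np.linalg.norm)
        print(n,r['score'],np.mean(w,0),[np.linalg.norm(x) for x in e],np.degrees(np.arctan2(L[1],L[0]))%180)
E
```

```text
clock: 17.25
position: [0.4608, -0.382, 0.0627]
tool_rot: [-3.141, 0.002, 2.79]
force: [3.6, -0.7, 11.5]
grip_width: 0.0186
finger_force: 121.5
clock: 17.75
position: [0.4602, -0.3815, 0.0619]
tool_rot: [-3.141, 0.001, 2.791]
force: [0.0, 0.0, 0.3]
grip_width: 0.0686
finger_force: 0.0
clock: 18.25
position: [0.4597, -0.3812, 0.2839]
tool_rot: [-3.141, 0.0, 2.79]
force: [2.0, 0.0, -0.7]
grip_width: 0.0857
finger_force: 0.0
brush 0.94 [ 0.46822501 -0.38339585] [np.float64(0.03988805654658929), np.float64(0.111812938446261)] 160.92015843585193
holder 0.6 [ 0.46819049 -0.38067722] [np.float64(0.06476707661928435), np.float64(0.13352245010030717)] 161.5360484677615
```

View pics/w6.png

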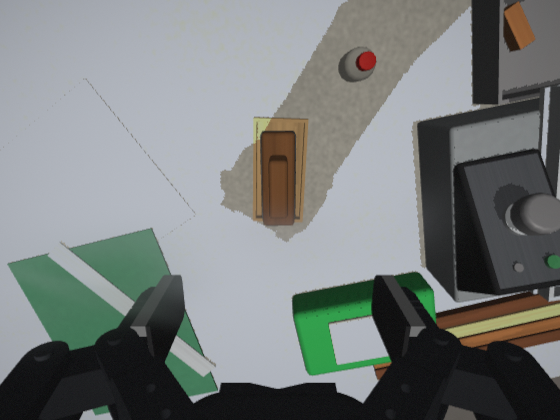

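The brush stands in its holder, centred to within 3 mm; in the image it is at (278,178) inside the tray outline. Next come the rails.

```bash
python3 -m inch '[[0,0,-0.02,0,0,-0.1,0],[0,0,-0.02,0,0,-0.1,0],[0,0,0,0,0,-0.1,0],[0,0,0,0,0,-0.07,0],[0,0,0,0,0,0,0]]'; python3 -c "
from h import *
go([.47,.33,.33],3.16);print(telemetry.observe()['qpos'])"
```

```text
clock: 18.9
position: [0.4599, -0.3811, 0.3209]
tool_rot: [3.141, -0.001, -3.121]
force: [0.1, -0.0, 0.2]
grip_width: 0.0853
finger_force: 0.0
pos [ 0.4599 -0.3811  0.3209] rpy [ 3.141e+00 -1.000e-03 -3.121e+00] shift [-0.0245  0.7108 -0.0087] rows>=14.2 turnz 0.002
[ 0.18765955  0.45234501  0.59602556  1.58393537 -0.26762011  1.1887452
  2.4285992 ]
```

```bash
python3 -m inch '[[-0.002,0.049,0,0,0,0,0],[-0.002,0.049,0,0,0,0,0],[-0.002,0.049,0,0,0,0,0],[-0.002,0.049,0,0,0,0,0],[-0.002,0.049,0,0,0,0,0]]' >/dev/null;  python3 -m inch '[[-0.002,0.049,0,0,0,0,0],[-0.002,0.049,0,0,0,0,0],[-0.002,0.049,0,0,0,0,0],[-0.002,0.049,0,0,0,0,0],[-0.002,0.049,0,0,0,0,0]]' >/dev/null; python3 -m inch '[[-0.002,0.049,0,0,0,0,0.4],[-0.002,0.049,0,0,0,0,0.4],[-0.002,0.049,0,0,0,0,0.4],[0,0.049,0,0,0,0,0.4],[0,0.02,0,0,0,0,0.4]]'; python3 -m inch '[[0,0,0,0,0,0,0.4],[0,0,0,0,0,0,0.4]]'; python3 - <<'E'
from h import *
print(telemetry.observe()['qpos'])
c=calibration('wrist'); im=save('wrist','w7')
for r in outline_of('rail1','wrist')[:5]:
        rr=cv2.minAreaRect(cv2.findNonZero(r['region'].astype(np.uint8))); w=[onz('wrist',p,.014,c)[:2] for p in cv2.boxPoints(rr)]
        e=[w[1]-w[0],w[2]-w[1]];L=max(e,key=np.linalg.norm)
        print(round(r['score'],2),np.round(rr[0]),np.mean(w,0).round(4),np.round([np.linalg.norm(x) for x in e],3),(np.degrees(np.arctan2(L[1],L[0]))+90)%180-90)
E
```

```text
clock: 20.4
position: [0.4711, 0.3296, 0.32]
tool_rot: [-3.141, -0.002, -3.12]
force: [0.3, -0.2, -0.0]
grip_width: 0.0512
finger_force: 0.0
clock: 20.6
position: [0.4727, 0.3242, 0.3208]
tool_rot: [-3.14, -0.001, -3.124]
force: [0.0, -1.0, 0.2]
grip_width: 0.0511
finger_force: 0.0
[-0.93722665  0.36896963  0.31889394  1.63762129 -0.12274147  1.15624267
  0.99946368]
0.93 [284. 194.] [0.5227 0.3332] [0.027 0.133] 3.8669388597657246
0.64 [238. 183.] [0.508  0.2695] [0.03  0.132] 10.709838072765905
```

View pics/w7.png

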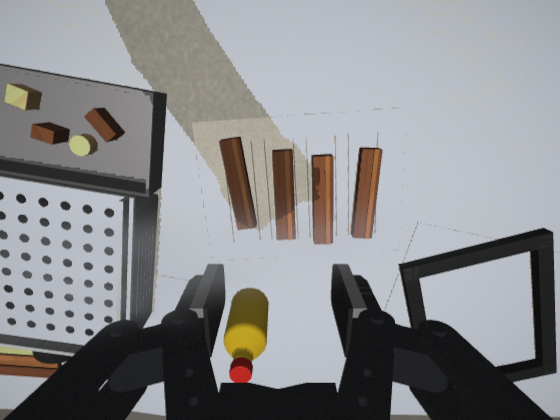

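The wrist view shows the four rails with centres near (238,183), (284,194), (322,199) and (367,193). The glue bottle at (248,325) is well clear of the pick.

```bash
cat >> h.py <<'E'
def go2(p,hdg):
    "rail heading deg -> turn first then shift"
    s=telemetry.observe(); y=s['tool_rot'][2]; t=(np.radians(hdg)-y+np.pi/2)%np.pi-np.pi/2
    Rm=R.from_euler('xyz',[np.pi,0,y+t]).as_matrix(); d=Rm.T@(np.array(p)-s['position'])
    print('turnz',round(-t,3),'then shift',np.round(d,4),'pos',np.round(s['position'],4))
def rails(c):
    for r in outline_of('rail1','wrist')[:6]:
        rr=cv2.minAreaRect(cv2.findNonZero(r['region'].astype(np.uint8))); w=[onz('wrist',p,.014,c)[:2] for p in cv2.boxPoints(rr)]
        e=[w[1]-w[0],w[2]-w[1]];L=max(e,key=np.linalg.norm)
        print(round(r['score'],2),np.round(rr[0]),np.mean(w,0).round(4),np.round([np.linalg.norm(x) for x in e],3),round((np.degrees(np.arctan2(L[1],L[0]))+90)%180-90,1))
C=np.array([.585,.003,.1]);ex=np.array([.9885,-.1513,0]);ey=np.array([.1513,.9885,0])
def slot(x,y,z=.1): return C*[1,1,0]+x*ex+y*ey+[0,0,z]
E
python3 - <<'E'
from h import *
c=calibration('wrist')
print(onz('wrist',(322.7,199),.014,c),onz('wrist',(367,193.5),.014,c))
go2([.508,.2695,.006],10.7)
E
```

```text
[0.52662018 0.38850307 0.014     ] [0.51742276 0.45066702 0.014     ]
turnz -0.17 then shift [-0.0243 -0.0595  0.3154] pos [0.4731 0.3235 0.3214]
```

```bash
python3 -m inch '[[0,0,0,0,0,-0.085,0.4],[0,0,0,0,0,-0.085,0.4],[-0.012,-0.03,0.03,0,0,0,0.4],[-0.012,-0.03,0.03,0,0,0,0.4],[0,0,0.05,0,0,0,0.4]]' 40 >/dev/null;  python3 -m inch '[[0,0,0.05,0,0,0,0.4],[0,0,0.05,0,0,0,0.4],[0,0,0.04,0,0,0,0.4],[0,0,0,0,0,0,0.4],[0,0,0,0,0,0,0.4]]'; python3 -c "
from h import *
go2([.508,.2695,.006],10.7)"
```

```text
clock: 21.7
position: [0.5082, 0.2696, 0.0725]
tool_rot: [-3.141, 0.0, -2.954]
force: [0.8, 0.2, 0.3]
grip_width: 0.0512
finger_force: 0.0
turnz 0.001 then shift [ 0.0002 -0.0001  0.0665] pos [0.5082 0.2696 0.0725]
```

```bash
python3 -m inch '[[0,0,0.04,0,0,0,0.4],[0,0,0.026,0,0,0,0.4],[0,0,0,0,0,0,0.4],[0,0,0,0,0,0,1],[0,0,0,0,0,0,1]]' 60 >/dev/null;  python3 -m inch '[[0,0,0,0,0,0,1],[0,0,0,0,0,0,1],[0,0,0,0,0,0,1]]'; python3 -m inch '[[0,0,-0.03,0,0,0,1],[0,0,-0.05,0,0,0,1],[0,0,-0.05,0,0,0,1],[0,0,-0.05,0,0,0,1],[0,0,-0.03,0,0,0,1]]' ; python3 -c "
from h import *
go2(slot(0.010,-.085,.2),-8.7)
save('wrist','w8')"
```

```text
clock: 22.5
position: [0.509, 0.2711, 0.0084]
tool_rot: [3.141, 0.004, -2.953]
force: [-2.0, -1.7, 11.5]
grip_width: 0.026
finger_force: 59.0
clock: 23.0
position: [0.5086, 0.2708, 0.2216]
tool_rot: [3.139, 0.006, -2.953]
force: [1.2, 0.7, -0.6]
grip_width: 0.0263
finger_force: 60.0
turnz 0.34 then shift [-0.126  -0.3381  0.0216] pos [0.5086 0.2708 0.2216]
```

View pics/w8.png

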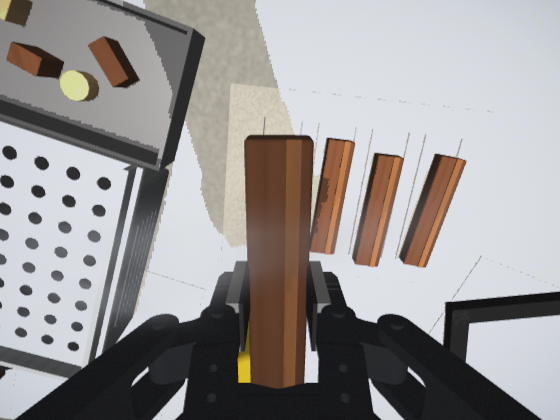

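Rail B is held squarely in the gripper, running down the image between columns 245 and 313. The other three rails are undisturbed.

```bash
python3 -m inch '[[0,0,0,0,0,0.12,1],[0,0,0,0,0,0.11,1],[0,0,0,0,0,0.11,1],[-0.018,-0.045,0,0,0,0,1],[-0.018,-0.045,0,0,0,0,1]]' 60 >/dev/null;  python3 -m inch '[[-0.018,-0.045,0,0,0,0,1],[-0.018,-0.045,0,0,0,0,1],[-0.018,-0.045,0,0,0,0,1],[-0.018,-0.045,0,0,0,0,1],[-0.018,-0.045,0,0,0,0,1]]' >/dev/null; python3 -m inch '[[0,-0.023,0,0,0,0,1],[0,0,0.035,0,0,0,1],[0,0,0.025,0,0,0,1],[0,0,0,0,0,0,1],[0,0,0,0,0,0,1]]' ; python3 - <<'E'
from h import *
go2(slot(0.010,-.085,.1095),-8.7)
c=calibration('wrist'); im=save('wrist','w9').copy()
for x,y in [(-.11,-.13),(-.11,.13),(.11,.13),(.11,-.13)]:
    u=proj('wrist',slot(x,y),c); cv2.circle(im,tuple(int(v) for v in u),4,(255,0,0),1)
cv2.imwrite('pics/w9.png',im[:,:,::-1])
E
```

```text
clock: 24.55
position: [0.5817, -0.0826, 0.1572]
tool_rot: [-3.142, 0.002, 2.991]
force: [0.3, -0.0, 0.4]
grip_width: 0.026
finger_force: 60.1
turnz 0.001 then shift [-0.0003  0.0002  0.0477] pos [ 0.5817 -0.0826  0.1572]
```

View pics/w9.png

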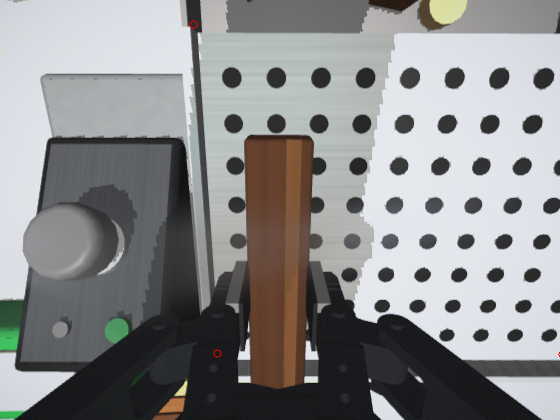

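The lip corner is at about (200,33) against a predicted (193,24), so the grille sits about 3–4 mm further towards +y. I'll shift 3 mm and place the rail.

```bash
sed -i 's/^C=np.*;ex=/C=np.array([.587,.006,.1]);ex=/' h.py; python3 -m inch '[[0,0.003,0.02,0,0,0,1],[0,0,0.02,0,0,0,1],[0,0,0.008,0,0,0,1],[0,0,0,0,0,0,1]]' 60;  python3 -m inch '[[0,0,0,0,0,0,0.7],[0,0,0,0,0,0,0.57],[0,0,0,0,0,0,0.57],[0,0,0,0,0,0,0.57],[0,0,-0.01,0,0,0,0.57]]'; python3 -m inch '[[0,0,-0.03,0,0,0,0.4],[0,0,-0.04,0,0,0,0.4],[0,0,-0.04,0,0,0,0.4]]' ; python3 - <<'E'
from h import *
c=calibration('wrist'); im=save('wrist','w10')
rails(c)
go2([.5227,.3332,.20],3.9)
E
```

```text
clock: 25.0
position: [0.5823, -0.0796, 0.1084]
tool_rot: [-3.141, 0.001, 2.991]
force: [-0.8, 0.4, -0.5]
grip_width: 0.0265
finger_force: 62.6
clock: 25.5
position: [0.5812, -0.0795, 0.1172]
tool_rot: [-3.141, -0.001, 2.991]
force: [-0.2, 0.3, 0.7]
grip_width: 0.0365
finger_force: 0.0
clock: 25.8
position: [0.5814, -0.0798, 0.2296]
tool_rot: [-3.141, -0.0, 2.99]
force: [0.2, -0.4, -0.2]
grip_width: 0.0513
finger_force: 0.0
0.65 [277. 197.] [ 0.612  -0.0852] [0.183 0.039] -11.1
turnz -0.22 then shift [0.0328 0.4166 0.0333] pos [ 0.5837 -0.0802  0.2333]
```

View pics/w10.png

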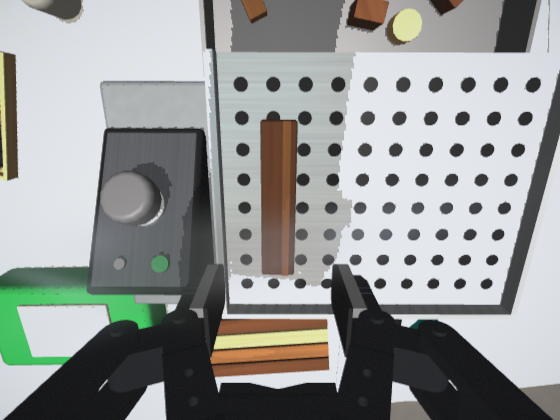

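Rail B lies flat at (279,197), parallel to the guards and clear of them. I'll refit the grille from its visible corners and fetch rail A.

```bash
python3 - <<'E'
from h import *
c=calibration('wrist')
P=[onz('wrist',p,.1,c)[:2] for p in [(216,52),(540,52),(502,304),(228,304)]]
print(np.round(P,4),np.mean(P,0),[np.linalg.norm(P[i]-P[i-1]) for i in range(4)])
print([onz('wrist',p,.118,c)[:2].round(4) for p in [(261,120),(297,120),(293,275),(262,274)]])
E
python3 -m inch '[[0,0,0,0,0,-0.11,0.4],[0,0,0,0,0,-0.11,0.4],[0.004,0.046,0,0,0,0,0.4],[0.004,0.046,0,0,0,0,0.4],[0.004,0.046,0,0,0,0,0.4]]' >/dev/null; python3 -m inch '[[0.004,0.046,0,0,0,0,0.4],[0.004,0.046,0,0,0,0,0.4],[0.004,0.046,0,0,0,0,0.4],[0.004,0.046,0,0,0,0,0.4],[0.004,0.046,0,0,0,0,0.4]]'>/dev/null; python3 -m inch '[[0,0.046,0.03,0,0,0,0.4],[0,0,0.03,0,0,0,0.4],[0,0,0,0,0,0,0.4],[0,0,0,0,0,0,0.4]]'; python3 -c "
from h import *
c=calibration('wrist'); save('wrist','w11'); rails(c)
go2([.5227,.3332,.006],3.9)"
```

```text
[[ 0.4641 -0.1087]
 [ 0.5011  0.1339]
 [ 0.7263  0.1214]
 [ 0.6857 -0.1445]] [5.94307594e-01 5.50965628e-04] [np.float64(0.22450351813238623), np.float64(0.24539706987823645), np.float64(0.22560191571858348), np.float64(0.26898748139257495)]
[array([ 0.5172, -0.0822]), array([ 0.5213, -0.0554]), array([ 0.6527, -0.0764]), array([ 0.6475, -0.1034])]
clock: 27.3
position: [0.522, 0.3261, 0.171]
tool_rot: [-3.14, 0.0, -3.074]
force: [0.4, -0.3, 1.0]
grip_width: 0.0511
finger_force: 0.0
0.86 [408. 190.] [0.5187 0.448 ] [0.133 0.034] -1.6
0.76 [286. 188.] [0.5241 0.3342] [0.028 0.132] 5.3
0.75 [342. 197.] [0.5296 0.3875] [0.134 0.03 ] 2.1
turnz -0.001 then shift [-0.0005  0.0069  0.166 ] pos [0.5226 0.3263 0.172 ]
```

```bash
python3 -m inch '[[-0.001,0.0075,0.05,0,0,0,0.4],[0,0,0.05,0,0,0,0.4],[0,0,0.04,0,0,0,0.4],[0,0,0.025,0,0,0,0.4],[0,0,0,0,0,0,0.4]]' 60 >/dev/null;  python3 -m inch '[[0,0,0,0,0,0,0.4],[0,0,0,0,0,0,1],[0,0,0,0,0,0,1],[0,0,0,0,0,0,1],[0,0,0,0,0,0,1]]'; python3 -m inch '[[0,0,0,0,0,0,1],[0,0,-0.05,0,0,0,1],[0,0,-0.05,0,0,0,1],[0,0,-0.05,0,0,0,1],[0,0,-0.05,0,0,0,1]]' ; python3 -c "
from h import *
go2(slot(0.010,-.028,.21),-8.7)"
```

```text
clock: 28.4
position: [0.5232, 0.3351, 0.0081]
tool_rot: [3.14, 0.003, -3.073]
force: [-3.0, -1.5, 16.0]
grip_width: 0.0264
finger_force: 59.0
clock: 28.9
position: [0.5219, 0.3344, 0.2092]
tool_rot: [3.141, 0.002, -3.073]
force: [0.4, 0.9, -0.3]
grip_width: 0.0261
finger_force: 60.3
turnz 0.221 then shift [-0.124  -0.3428 -0.0008] pos [0.5219 0.3344 0.2092]
```

```bash
python3 -m inch '[[0,0,0,0,0,0.11,1],[0,0,0,0,0,0.111,1],[-0.0155,-0.0428,0,0,0,0,1],[-0.0155,-0.0428,0,0,0,0,1],[-0.0155,-0.0428,0,0,0,0,1]]' 60 >/dev/null;  python3 -m inch '[[-0.0155,-0.0428,0,0,0,0,1],[-0.0155,-0.0428,0,0,0,0,1],[-0.0155,-0.0428,0,0,0,0,1],[-0.0155,-0.0428,0,0,0,0,1],[-0.0155,-0.0428,0,0,0,0,1]]' >/dev/null; python3 -m inch '[[0,0,0.035,0,0,0,1],[0,0,0.025,0,0,0,1],[0,0,0,0,0,0,1],[0,0,0,0,0,0,1]]' ; python3 -c "
from h import *
go2(slot(0.010,-.028,.109),-8.7)
save('wrist','w12')"
```

```text
clock: 30.3
position: [0.5931, -0.0226, 0.1472]
tool_rot: [-3.142, 0.001, 2.99]
force: [0.2, 0.2, 0.6]
grip_width: 0.0259
finger_force: 60.3
turnz -0.0 then shift [ 0.0004 -0.0006  0.0382] pos [ 0.5931 -0.0226  0.1472]
```

Next is rail C at (.529,.388), heading about 3°.

```bash
python3 -m inch '[[0,0,0.02,0,0,0,1],[0,0,0.012,0,0,0,1],[0,0,0.0065,0,0,0,1],[0,0,0,0,0,0,1]]' 60;  python3 -m inch '[[0,0,0,0,0,0,0.7],[0,0,0,0,0,0,0.57],[0,0,0,0,0,0,0.57],[0,0,0,0,0,0,0.57],[0,0,-0.01,0,0,0,0.57]]'; python3 -m inch '[[0,0,-0.03,0,0,0,0.4],[0,0,-0.04,0,0,0,0.4],[0,0,-0.03,0,0,0,0.4]]' ; python3 - <<'E'
from h import *
save('wrist','w13')
go2([.529,.388,.20],2.5)
E
```

```text
clock: 30.75
position: [0.5932, -0.0225, 0.1078]
tool_rot: [-3.142, 0.001, 2.99]
force: [-0.2, 0.2, -0.5]
grip_width: 0.0259
finger_force: 62.4
clock: 31.25
position: [0.5921, -0.0226, 0.1168]
tool_rot: [-3.141, -0.001, 2.99]
force: [-0.8, -0.1, -0.1]
grip_width: 0.0367
finger_force: 0.0
clock: 31.55
position: [0.593, -0.0229, 0.2202]
tool_rot: [-3.141, 0.002, 2.989]
force: [0.2, 0.2, 1.0]
grip_width: 0.0511
finger_force: 0.0
turnz -0.196 then shift [0.0477 0.4136 0.0244] pos [ 0.5947 -0.0231  0.2244]
```

```bash
python3 -m inch '[[0,0,0,0,0,-0.1,0.4],[0,0,0,0,0,-0.096,0.4],[0.0053,0.046,0,0,0,0,0.4],[0.0053,0.046,0,0,0,0,0.4],[0.0053,0.046,0,0,0,0,0.4]]' >/dev/null; python3 -m inch '[[0.0053,0.046,0,0,0,0,0.4],[0.0053,0.046,0,0,0,0,0.4],[0.0053,0.046,0,0,0,0,0.4],[0.0053,0.046,0,0,0,0,0.4],[0.0053,0.046,0,0,0,0,0.4]]'>/dev/null; python3 -m inch '[[0.005,0.046,0.03,0,0,0,0.4],[0,0,0.03,0,0,0,0.4],[0,0,0,0,0,0,0.4],[0,0,0,0,0,0,0.4]]'; python3 -c "
from h import *
c=calibration('wrist'); save('wrist','w14'); rails(c)
go2([.529,.388,.006],2.5)"
```

```text
clock: 33.0
position: [0.5284, 0.3835, 0.1609]
tool_rot: [-3.14, 0.0, -3.099]
force: [1.0, -0.4, 0.2]
grip_width: 0.0513
finger_force: 0.0
0.97 [283. 190.] [0.5298 0.3883] [0.027 0.133] 4.2
0.7 [350. 180.] [0.5187 0.4479] [0.132 0.032] -2.5
turnz -0.001 then shift [-1.00e-04  4.20e-03  1.56e-01] pos [0.5291 0.3838 0.162 ]
```

```bash
python3 -m inch '[[-0.001,0.0045,0.05,0,0,-0.02,0.4],[0,0,0.045,0,0,0,0.4],[0,0,0.04,0,0,0,0.4],[0,0,0.02,0,0,0,0.4],[0,0,0,0,0,0,0.4]]' 60 >/dev/null;  python3 -m inch '[[0,0,0,0,0,0,0.4],[0,0,0,0,0,0,1],[0,0,0,0,0,0,1],[0,0,0,0,0,0,1],[0,0,0,0,0,0,1]]'; python3 -m inch '[[0,0,0,0,0,0,1],[0,0,-0.05,0,0,0,1],[0,0,-0.05,0,0,0,1],[0,0,-0.05,0,0,0,1],[0,0,-0.05,0,0,0,1]]' ; python3 -c "
from h import *
go2(slot(0.010,.028,.21),-8.7)"
```

```text
clock: 34.1
position: [0.5297, 0.3897, 0.0075]
tool_rot: [3.14, 0.003, -3.078]
force: [-1.8, -2.8, 13.4]
grip_width: 0.0262
finger_force: 59.3
clock: 34.6
position: [0.5286, 0.389, 0.2087]
tool_rot: [3.141, 0.001, -3.078]
force: [0.5, 0.8, -0.8]
grip_width: 0.0261
finger_force: 60.0
turnz 0.216 then shift [-0.1257 -0.3418 -0.0013] pos [0.5286 0.389  0.2087]
```

```bash
python3 -m inch '[[0,0,0,0,0,0.108,1],[0,0,0,0,0,0.108,1],[-0.0157,-0.0427,0,0,0,0,1],[-0.0157,-0.0427,0,0,0,0,1],[-0.0157,-0.0427,0,0,0,0,1]]' 60 >/dev/null;  python3 -m inch '[[-0.0157,-0.0427,0,0,0,0,1],[-0.0157,-0.0427,0,0,0,0,1],[-0.0157,-0.0427,0,0,0,0,1],[-0.0157,-0.0427,0,0,0,0,1],[-0.0157,-0.0427,0,0,0,0,1]]' >/dev/null; python3 -m inch '[[0,0,0.035,0,0,0,1],[0,0,0.025,0,0,0,1],[0,0,0,0,0,0,1],[0,0,0,0,0,0,1]]' ; python3 -c "
from h import *
go2(slot(0.010,.028,.109),-8.7)
save('wrist','w15')"
```

```text
clock: 36.0
position: [0.6014, 0.0325, 0.1466]
tool_rot: [-3.142, 0.001, 2.99]
force: [-0.2, 0.3, -0.2]
grip_width: 0.026
finger_force: 60.0
turnz -0.0 then shift [ 0.0002 -0.0004  0.0376] pos [0.6014 0.0325 0.1466]
```

```bash
python3 -m inch '[[0,0,0.02,0,0,0,1],[0,0,0.012,0,0,0,1],[0,0,0.006,0,0,0,1],[0,0,0,0,0,0,1]]' 60;  python3 -m inch '[[0,0,0,0,0,0,0.7],[0,0,0,0,0,0,0.57],[0,0,0,0,0,0,0.57],[0,0,0,0,0,0,0.57],[0,0,-0.01,0,0,0,0.57]]'; python3 -m inch '[[0,0,-0.03,0,0,0,0.4],[0,0,-0.04,0,0,0,0.4],[0,0,-0.03,0,0,0,0.4]]' ; python3 - <<'E'
from h import *
im=save('wrist','w16')
go2([.5185,.4485,.20],0)
E
```

```text
clock: 36.45
position: [0.6013, 0.0326, 0.1079]
tool_rot: [-3.142, 0.001, 2.99]
force: [0.2, -0.2, -1.8]
grip_width: 0.0262
finger_force: 60.0
clock: 36.95
position: [0.6004, 0.0324, 0.1168]
tool_rot: [-3.141, -0.001, 2.99]
force: [0.1, 0.4, -0.4]
grip_width: 0.0366
finger_force: 0.0
clock: 37.25
position: [0.6013, 0.0322, 0.2202]
tool_rot: [-3.142, 0.002, 2.989]
force: [0.8, -0.1, -0.4]
grip_width: 0.051
finger_force: 0.0
turnz -0.153 then shift [0.0845 0.4164 0.0245] pos [0.603  0.0321 0.2245]
```

View pics/w16.png

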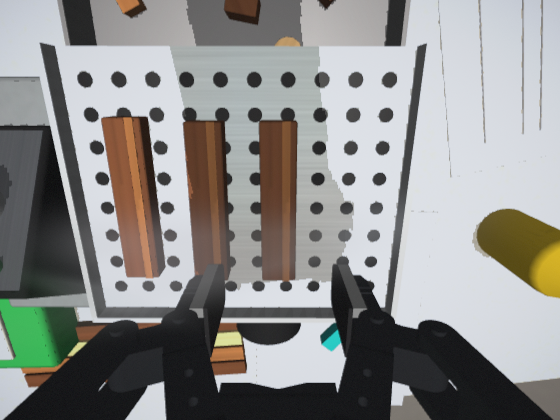

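Three rails lie flat and well apart, at columns 132, 206 and 279. There is a free slot between columns 300 and 400 for the fourth.

```bash
python3 -m inch '[[0,0,0,0,0,-0.08,0.4],[0,0,0,0,0,-0.073,0.4],[0.0094,0.046,0,0,0,0,0.4],[0.0094,0.046,0,0,0,0,0.4],[0.0094,0.046,0,0,0,0,0.4]]' >/dev/null; python3 -m inch '[[0.0094,0.046,0,0,0,0,0.4],[0.0094,0.046,0,0,0,0,0.4],[0.0094,0.046,0,0,0,0,0.4],[0.0094,0.046,0,0,0,0,0.4],[0.0094,0.046,0,0,0,0,0.4]]'>/dev/null; python3 -m inch '[[0.0094,0.046,0.03,0,0,0,0.4],[0,0,0.03,0,0,0,0.4],[0,0,0,0,0,0,0.4],[0,0,0,0,0,0,0.4]]'; python3 -c "
from h import *
c=calibration('wrist'); save('wrist','w17'); rails(c)
go2([.5185,.4485,.006],0)"
```

```text
clock: 38.7
position: [0.5177, 0.4406, 0.1611]
tool_rot: [-3.14, 0.001, 3.141]
force: [0.5, -0.1, 0.7]
grip_width: 0.051
finger_force: 0.0
0.69 [288. 189.] [0.5193 0.4507] [0.133 0.028] -0.3
turnz -0.001 then shift [-1.000e-04  7.600e-03  1.563e-01] pos [0.5184 0.4409 0.1623]
```

```bash
python3 -m inch '[[-0.001,0.009,0.05,0,0,0,0.4],[0,0,0.045,0,0,0,0.4],[0,0,0.04,0,0,0,0.4],[0,0,0.02,0,0,0,0.4],[0,0,0,0,0,0,0.4]]' 60 >/dev/null;  python3 -m inch '[[0,0,0,0,0,0,0.4],[0,0,0,0,0,0,1],[0,0,0,0,0,0,1],[0,0,0,0,0,0,1],[0,0,0,0,0,0,1]]'; python3 -m inch '[[0,0,0,0,0,0,1],[0,0,-0.05,0,0,0,1],[0,0,-0.05,0,0,0,1],[0,0,-0.05,0,0,0,1],[0,0,-0.05,0,0,0,1]]' ; python3 -c "
from h import *
go2(slot(0.010,.085,.21),-8.7)"
```

```text
clock: 39.8
position: [0.519, 0.4511, 0.0085]
tool_rot: [3.14, 0.002, -3.141]
force: [-2.0, -1.5, 13.4]
grip_width: 0.0264
finger_force: 59.3
clock: 40.3
position: [0.5179, 0.4504, 0.2096]
tool_rot: [3.141, 0.001, -3.141]
force: [0.6, 0.2, -0.6]
grip_width: 0.0261
finger_force: 60.1
turnz 0.153 then shift [-0.1455 -0.3438 -0.0004] pos [0.5179 0.4504 0.2096]
```

```bash
python3 -m inch '[[0,0,0,0,0,0.077,1],[0,0,0,0,0,0.076,1],[-0.0182,-0.043,0,0,0,0,1],[-0.0182,-0.043,0,0,0,0,1],[-0.0182,-0.043,0,0,0,0,1]]' 60 >/dev/null;  python3 -m inch '[[-0.0182,-0.043,0,0,0,0,1],[-0.0182,-0.043,0,0,0,0,1],[-0.0182,-0.043,0,0,0,0,1],[-0.0182,-0.043,0,0,0,0,1],[-0.0182,-0.043,0,0,0,0,1]]' >/dev/null; python3 -m inch '[[0,0,0.035,0,0,0,1],[0,0,0.025,0,0,0,1],[0,0,0,0,0,0,1],[0,0,0,0,0,0,1]]' ; python3 -c "
from h import *
go2(slot(0.010,.085,.109),-8.7)
im=save('wrist','w18')"
```

```text
clock: 41.7
position: [0.6102, 0.0885, 0.1475]
tool_rot: [3.142, 0.001, 2.99]
force: [0.3, -1.0, -0.2]
grip_width: 0.0261
finger_force: 60.1
turnz -0.0 then shift [ 0.0004 -0.0001  0.0385] pos [0.6102 0.0885 0.1475]
```

View pics/w18.png

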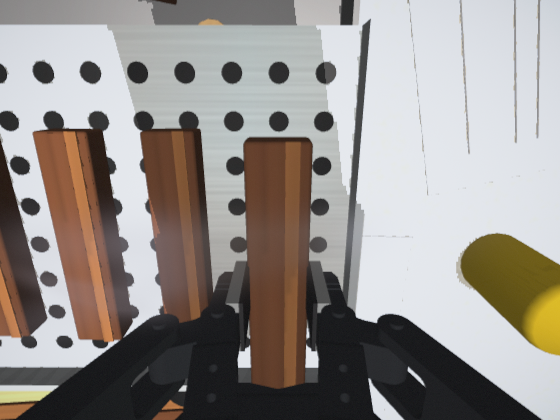

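The fourth rail hangs over its slot, clear of both the neighbouring rail and the guard at column 355. I've now viewed more pictures than the allowed 14, so from here I'll work only from numbers.

```bash
python3 -m inch '[[0,0,0.02,0,0,0,1],[0,0,0.012,0,0,0,1],[0,0,0.0065,0,0,0,1],[0,0,0,0,0,0,1]]' 60;  python3 -m inch '[[0,0,0,0,0,0,0.7],[0,0,0,0,0,0,0.57],[0,0,0,0,0,0,0.57],[0,0,0,0,0,0,0.57],[0,0,-0.01,0,0,0,0.57]]'; python3 -m inch '[[0,0,-0.04,0,0,0,0.4],[0,0,-0.05,0,0,0,0.4],[0,0,-0.05,0,0,0,0.2],[0,0,-0.03,0,0,0,0]]' ; python3 - <<'E'
from h import *
c=calibration('wrist'); save('wrist','w19')
for r in outline_of('rail1','wrist')[:6]:
    rr=cv2.minAreaRect(cv2.findNonZero(r['region'].astype(np.uint8))); w=np.mean([onz('wrist',p,.114,c)[:2] for p in cv2.boxPoints(rr)],0)
    d=w-C[:2]; print(round(r['score'],2),np.round(rr[0]),"grille xy",np.round([d@ex[:2],d@ey[:2]],3))
for n in ('knob_grip','start_knob'):
  print(landmark_of(n,'top')[:3],landmark_of(n,'side')[:3],landmark_of(n,'wrist')[:2])
go([.50,-.18,.3])
print(telemetry.observe()['qpos'])
E
```

```text
clock: 42.15
position: [0.6102, 0.0886, 0.1081]
tool_rot: [3.142, 0.001, 2.99]
force: [-0.3, 0.4, 0.4]
grip_width: 0.0261
finger_force: 62.1
clock: 42.65
position: [0.6092, 0.0883, 0.1171]
tool_rot: [-3.141, -0.001, 2.99]
force: [-0.1, 0.6, 0.4]
grip_width: 0.0367
finger_force: 0.0
clock: 43.05
position: [0.6104, 0.0882, 0.2924]
tool_rot: [3.14, 0.004, 2.989]
force: [0.3, -1.6, -0.0]
grip_width: 0.0783
finger_force: 0.0
0.75 [108. 176.] grille xy [ 0.007 -0.083]
0.71 [220. 179.] grille xy [0.011 0.028]
0.71 [278. 179.] grille xy [0.01  0.086]
0.59 [165. 179.] grille xy [ 0.011 -0.027]
[{'xy': [363.5, 226.6], 'score': 0.65}] [{'xy': [313.4, 155.6], 'score': 0.55}, {'xy': [281.5, 231.7], 'score': 0.25}] []Traceback (most recent call last):
  File "<stdin>", line 7, in <module>
ValueError: it knows: brush, glue_bottle, grille, holder, knob_grip, offcut, rail, sander, small_glue, tray, wipes
```

```bash
python3 - <<'E'
from h import *
p,e=tri((363.5,226.6),'top',(313.4,155.6),'side'); d=p-C; print(p,e,'sander',d@ex,d@ey)
n=-.5*ex+np.array([0,0,.866]); k=p; 
go(k+n*.10); go(k+n*.10+np.array([0,0,.05]))
print(telemetry.observe()['qpos'])
E
```

```text
[ 0.54834067 -0.17157208  0.16547383] 0.0028018225895596245 sander -0.011348093461633874 -0.18137916107080096
pos [0.6095 0.0885 0.2876] rpy [-3.141 -0.     2.99 ] shift [ 0.0711 -0.2663  0.0356] rows>=5.6 
pos [0.6095 0.0885 0.2876] rpy [-3.141 -0.     2.99 ] shift [ 0.0711 -0.2663 -0.0144] rows>=5.5 
[-0.50544415  0.48143466  0.39361893  1.57377842 -0.19779086  1.1261651
  1.3521995 ]
```

```bash
python3 -m inch '[[0.012,-0.0444,-0.002,0,0,0,0.4],[0.012,-0.0444,-0.002,0,0,0,0.4],[0.012,-0.0444,-0.002,0,0,0,0.4],[0.012,-0.0444,-0.002,0,0,0,0.4],[0.012,-0.0444,-0.002,0,0,0,0.4]]' >/dev/null; python3 -m inch '[[0.012,-0.0444,-0.002,0,0,0,0.4],[0,0,0,0,-0.131,0,0.4],[0,0,0,0,-0.131,0,0.4],[0,0,0,0,-0.131,0,0.4],[0,0,0,0,-0.131,0,0.4]]' >/dev/null;  python3 -m inch '[[0,0,0,0,0,0,0.4],[0,0,0,0,0,0,0.4],[0,0,0,0,0,0,0.4]]'; python3 - <<'E'
from h import *
c=calibration('wrist'); save('wrist','w20'); s=telemetry.observe()
print(s['position'],R.from_euler('xyz',s['tool_rot']).as_matrix().round(3).tolist(),s['qpos'])
print(landmark_of('knob_grip','wrist')[:3])
L=landmark_of('knob_grip','wrist')
o={}
for r in outline_of('knob_grip','wrist')[:3]: print(r['score'],r['rect'])
obs=[ray('top',(363.5,226.6)),ray('side',(313.4,155.6))]
if L: obs.append(ray('wrist',L[0]['xy'],c))
A=0;b=0
for O,dd in obs:
    dd=dd/np.linalg.norm(dd); M=np.eye(3)-np.outer(dd,dd); A=A+M; b=b+M@O
p=np.linalg.solve(A,b); d=p-C; print(p,d@ex,d@ey,[np.linalg.norm(np.cross(p-O,dd/np.linalg.norm(dd))) for O,dd in obs])
E
```

```text
clock: 44.6
position: [0.4989, -0.1639, 0.2997]
tool_rot: [-3.141, 0.522, 2.99]
force: [-0.0, 0.8, 0.0]
grip_width: 0.0513
finger_force: 0.0
[ 0.49904205 -0.1639654   0.29971708] [[-0.857, 0.151, 0.493], [0.13, 0.989, -0.076], [-0.499, -0.001, -0.867]] [-0.20176372  0.05533287  0.45419927  2.20660447 -0.19542238  0.37044547
  1.82855725]
[{'xy': [276.1, 162.4], 'score': 0.69}]
0.7 [255.4, 141.5, 293.5, 186.1]
[ 0.54806878 -0.17284305  0.16145878] -0.01142455931050745 -0.18267665149418522 [np.float64(0.0006809246556626605), np.float64(0.0030759664516672065), np.float64(0.0025214335545121194)]
```

```bash
python3 - <<'E'
from h import *
c=calibration('wrist'); P=np.array(c['pose']); f=210/np.tan(np.radians(c['fovy']/2))
for k in [np.array([.548,-.173,.1615]),np.array([.549,-.174,.150])]:
    n=-.5*ex+np.array([0,0,.866]); 
    q=P[:3,:3].T@(k-P[:3,3]); print('depth',q[2],'width px',f*.036/q[2])
    # projected outline of cylinder
    a=ey; b=np.cross(n,ey); pts=[proj('wrist',k+h*n+.018*(np.cos(t)*a+np.sin(t)*b),c) for h in(-.0125,.0125) for t in np.linspace(0,6.28,40)]
    print('rect',np.min(pts,0),np.max(pts,0))
k=np.array([.548,-.173,.1615]); 
go(k+n*.04); go(k-n*.014)
E
```

```text
depth 0.2905784993825038 width px 40.99545618751498
rect [254.08023371 142.7441751 ] [296.78259404 188.86711493]
depth 0.2990063690373447 width px 39.83994782058129
rect [253.82018559 136.02523937] [295.26973439 180.54510832]
pos [ 0.4987 -0.164   0.2996] rpy [-3.141  0.523  2.99 ] shift [ 0.0257 -0.0014  0.1046] rows>=2.2 
pos [ 0.4987 -0.164   0.2996] rpy [-3.141  0.523  2.99 ] shift [ 0.0257 -0.0013  0.1586] rows>=3.2
```

```bash
python3 -m inch '[[0.013,-0.0007,0.04,0,0,0,0.4],[0.0127,-0.0007,0.04,0,0,0,0.4],[0,0,0.024,0,0,0,0.4],[0,0,0,0,0,0,0.4],[0,0,0,0,0,0,0.4]]';python3 - <<'E'
from h import *
c=calibration('wrist'); save('wrist','w21')
print(landmark_of('knob_grip','wrist')[:2],[(r['score'],r['rect']) for r in outline_of('knob_grip','wrist')[:2]])
k=np.array([.548,-.173,.1615]);n=-.5*ex+np.array([0,0,.866]);a=ey; b=np.cross(n,ey)
for k in [k,k-.006*n]:
    pts=[proj('wrist',k+h*n+.018*(np.cos(t)*a+np.sin(t)*b),c) for h in(-.0125,.0125) for t in np.linspace(0,6.28,40)]
    print('rect',np.min(pts,0),np.max(pts,0),proj('wrist',k,c))
    go(k-n*.012)
E
```

```text
clock: 45.3
position: [0.5243, -0.1673, 0.2134]
tool_rot: [3.138, 0.523, 2.992]
force: [0.0, -0.0, 1.2]
grip_width: 0.051
finger_force: 0.0
[{'xy': [272.5, 216.8], 'score': 0.79}, {'xy': [398.9, 187.1], 'score': 0.72}] [(0.75, [245.1, 192.1, 298.0, 252.0])]
rect [243.75496726 191.55323544] [302.52059773 257.32803088] [273.3022162  223.51695933]
pos [ 0.5246 -0.1668  0.2144] rpy [3.138 0.525 2.993] shift [ 0.0057 -0.0029  0.0699] rows>=1.4 
rect [244.63969741 189.19000403] [301.80095869 253.08659744] [273.37480846 220.26427787]
pos [ 0.5246 -0.1668  0.2144] rpy [3.138 0.525 2.993] shift [ 0.0057 -0.003   0.0759] rows>=1.5
```

```bash
python3 -m inch '[[0.0045,-0.002,0.03,0,0,0,0.4],[0,0,0.025,0,0,0,0.4],[0,0,0.01,0,0,0,0.4],[0,0,0.007,0,0,0,0.4],[0,0,0,0,0,0,0.4]]' 70; python3 -m inch '[[0,0,0,0,0,0,0.5],[0,0,0,0,0,0,0.6],[0,0,0,0,0,0,1],[0,0,0,0,0,0,1],[0,0,0,0,0,0,1]]' 70
```

```text
clock: 45.95
position: [0.5624, -0.1762, 0.1717]
tool_rot: [3.131, 0.484, 2.99]
force: [0.6, 0.5, 0.5]
grip_width: 0.0516
finger_force: 0.0
clock: 46.45
position: [0.5663, -0.1774, 0.1757]
tool_rot: [3.131, 0.493, 2.989]
force: [6.9, -1.3, 31.3]
grip_width: 0.0002
finger_force: 16.2
```

```bash
python3 -m inch '[[0,0,-0.03,0,0,0,0.4],[0,0,-0.03,0,0,0,0.4],[0,0,0,0,0,0,0.4],[0,0,0,0,0,0,0.4]]';python3 -c "
from h import *
print(telemetry.observe()['qpos'].round(3)); k=np.array([.548,-.173,.160]);n=-.5*ex+np.array([0,0,.866]); go(k-n*.012)"
```

```text
clock: 46.85
position: [0.5351, -0.1719, 0.2253]
tool_rot: [3.13, 0.485, 2.99]
force: [0.3, 0.6, -0.7]
grip_width: 0.0512
finger_force: 0.0
[-0.157  0.278  0.472  2.191 -0.739  0.286  2.362]
pos [ 0.5351 -0.1719  0.2253] rpy [3.13  0.485 2.99 ] shift [ 0.0186 -0.      0.0758] rows>=1.6
```

The tilted approach ran into the wrist joint limits, and the fingers closed above the knob. The pads close along the console's y axis, so the tool can stay vertical and still pull along the knob axis. I'll do that.

```bash
python3 -m inch '[[0,0,-0.02,0,0.121,0,0.4],[0,0,0,0,0.121,0,0.4],[0,0,0,0,0.121,0,0.4],[0,0,0,0,0.122,0,0.4],[0,0,0,0,0,0,0.4]]';python3 - <<'E'
from h import *
c=calibration('wrist'); save('wrist','w22'); s=telemetry.observe()
print(s['qpos'].round(3),s['tool_rot'])
n=-.5*ex+np.array([0,0,.866]);a=ey; b=np.cross(n,ey)
print(landmark_of('knob_grip','wrist')[:2],[(r['score'],r['rect']) for r in outline_of('knob_grip','wrist')[:2]])
for k in [np.array([.548,-.173,.1615]),np.array([.548,-.173,.1615])-.006*n]:
    pts=[proj('wrist',k+h*n+.018*(np.cos(t)*a+np.sin(t)*b),c) for h in(-.0125,.0125) for t in np.linspace(0,6.28,40)]
    print('rect',np.min(pts,0),np.max(pts,0),proj('wrist',k,c))
    go(k-[0,0,.015],2.99)
E
```

```text
clock: 47.35
position: [0.5315, -0.1695, 0.2351]
tool_rot: [3.126, 0.027, 3.001]
force: [-0.0, 0.9, -0.7]
grip_width: 0.0514
finger_force: 0.0
[-0.31   0.493  0.742  1.827 -0.43   0.954  2.047] [3.12637781 0.03091197 2.99935088]
[{'xy': [273.0, 238.4], 'score': 0.61}] [(0.85, [249.8, 216.1, 295.4, 267.3])]
rect [247.44120673 213.3147903 ] [300.3467411 266.2713966] [273.77561413 240.82699327]
pos [ 0.5293 -0.1704  0.2358] rpy [3.125 0.033 2.998] shift [-0.0159 -0.0013  0.0899] rows>=1.8 turnz 0.008
rect [248.05462739 214.64795914] [299.60443632 266.26517721] [273.71612836 241.43993784]
pos [ 0.5293 -0.1704  0.2358] rpy [3.125 0.033 2.998] shift [-0.0187 -0.0014  0.0952] rows>=1.9 turnz 0.008
```

```bash
python3 -m inch '[[-0.016,-0.0015,0.03,0,0.03,0,0.4],[0,0,0.03,0,0,0,0.4],[0,0,0.02,0,0,0,0.4],[0,0,0.011,0,0,0,0.4],[0,0,0,0,0,0,0.4]]' 70; python3 -c "
from h import *
print(telemetry.observe()['qpos'].round(3)); k=np.array([.548,-.173,.160]);go(k-[0,0,.015],2.99)"
```

```text
clock: 48.0
position: [0.5459, -0.1726, 0.1457]
tool_rot: [3.125, 0.002, 2.998]
force: [-0.7, 0.7, -0.2]
grip_width: 0.0511
finger_force: 0.0
[-0.227  0.643  0.647  1.842 -0.533  0.836  2.122]
pos [ 0.5459 -0.1726  0.1457] rpy [3.125e+00 2.000e-03 2.998e+00] shift [-0.0021 -0.0001  0.0007] rows>=0.0 turnz 0.008
```

```bash
python3 -m inch '[[0,0,0,0,0,0,0.5],[0,0,0,0,0,0,1],[0,0,0,0,0,0,1],[0,0,0,0,0,0,1],[0,0,0,0,0,0,1]]' 70; python3 - <<'E'
from h import *
s=telemetry.observe();Rm=R.from_euler('xyz',s['tool_rot']).as_matrix();n=-.5*ex+np.array([0,0,.866])
print(s['finger_force'],s['grip_width'],'n in tool',(Rm.T@n).round(3))
for cam in ('top','side'):
    save(cam,'chk_'+cam)
    for l in ('offcut1','brush','rail1'):
        for r in landmark_of(l,cam)[:7]:
            z={'o':.013,'b':.072,'r':.109}[l[0]]; p=onz(cam,r['xy'],z); d=p-C
            print(cam,l,round(r['score'],2),p.round(3),'sander',np.round([d@ex,d@ey],3))
E
```

```text
clock: 48.5
position: [0.5468, -0.1747, 0.1483]
tool_rot: [3.128, 0.006, 2.997]
force: [-5.9, -8.8, 11.2]
grip_width: 0.0329
finger_force: 68.7
68.72218203730881 0.03292330181794984 n in tool [ 0.495  0.016 -0.869]
top offcut1 0.66 [0.483 0.051 0.013] sander [-0.11   0.029]
top offcut1 0.5 [0.814 0.084 0.013] sander [0.213 0.111]
top brush 0.8 [ 0.474 -0.384  0.072] sander [-0.053 -0.403]
top brush 0.69 [0.606 0.031 0.072] sander [0.015 0.027]
top rail1 0.96 [ 0.592 -0.023  0.109] sander [ 0.01  -0.028]
top rail1 0.95 [ 0.576 -0.076  0.109] sander [ 0.002 -0.083]
top rail1 0.89 [0.598 0.031 0.109] sander [0.007 0.026]
top rail1 0.88 [0.604 0.089 0.109] sander [0.004 0.084]
side offcut1 0.72 [ 0.614 -0.103  0.013] sander [ 0.043 -0.104]
side offcut1 0.67 [ 0.399 -0.011  0.013] sander [-0.183 -0.045]
side offcut1 0.61 [0.445 0.01  0.013] sander [-0.141 -0.018]
side offcut1 0.47 [0.426 0.092 0.013] sander [-0.173  0.061]
side offcut1 0.44 [ 0.404 -0.084  0.013] sander [-0.168 -0.117]
side offcut1 0.43 [0.487 0.064 0.013] sander [-0.107  0.042]
side brush 0.69 [ 0.462 -0.37   0.072] sander [-0.067 -0.391]
side brush 0.37 [0.487 0.092 0.072] sander [-0.112  0.07 ]
side rail1 0.77 [0.606 0.024 0.109] sander [0.016 0.021]
side rail1 0.75 [0.612 0.08  0.109] sander [0.013 0.077]
side rail1 0.62 [ 0.582 -0.087  0.109] sander [ 0.009 -0.092]
side rail1 0.57 [ 0.593 -0.03   0.109] sander [ 0.011 -0.035]
```

```bash
python3 - <<'E'
from h import *
print(telemetry.observe()['clock'])
t=cv2.imread('pics/chk_top.png')[:,:,::-1]; s=cv2.imread('pics/chk_side.png')[:,:,::-1]
def q(cam): return [r['xy'] for r in landmark_of('offcut1',cam)[:7]]
T,S=q('top'),q('side'); print(T,S)
for a in T:
    for b in S:
        p,e=tri(a,'top',b,'side'); d=p-C
        if e<.012: print(np.round(a),np.round(b),p.round(3),round(e,4),'sander',round(d@ex,3),round(d@ey,3))
r=[x for x in outline_of('tray','side')[:2]]
for n,x,y in [('lipL',-.11,.13),('lip03',-.11,.035)]: print(n,proj('side',slot(x,y)),proj('top',slot(x,y)))
# yellow-ish pixels near
for nm,im in (('top',t),('side',s)):
    hsv=cv2.cvtColor(np.ascontiguousarray(im),cv2.COLOR_RGB2HSV); m=cv2.inRange(hsv,(20,60,120),(36,255,255))
    N,_,st,ce=cv2.connectedComponentsWithStats(m)
    print(nm,[(ce[i].round(),st[i,4]) for i in range(1,N) if st[i,4]>20])
E
```

```text
48.9
[[266.6, 265.2], [252.5, 141.6]] [[284.2, 202.6], [347.2, 242.9], [330.0, 244.6], [330.2, 269.6], [350.9, 223.2], [311.0, 255.9]]
[267. 265.] [311. 256.] [ 0.487  0.052 -0.005] 0.0044 sander -0.106 0.03
lipL [300.43095823 262.57232116] [223.16951483 255.34573137]
lip03 [314.85571122 235.77331075] [263.12328173 260.55710297]
top [(array([344., 147.]), np.int32(730)), (array([406., 147.]), np.int32(45)), (array([172., 175.]), np.int32(312)), (array([430., 274.]), np.int32(422)), (array([263., 266.]), np.int32(84))]
side [(array([234., 177.]), np.int32(288)), (array([364., 160.]), np.int32(23)), (array([313., 253.]), np.int32(53)), (array([204., 287.]), np.int32(271))]
```

All four rails, the brush and the five offcuts are where they should be; the dowel lies on the tray floor near its rear wall. Now I'll pull the knob along its axis.

```bash
python3 -m inch '[[0.0025,0,-0.0043,0,0,0,1],[0.0025,0,-0.0043,0,0,0,1],[0.0015,0,-0.0026,0,0,0,1],[0,0,0,0,0,0,1],[0,0,0,0,0,0,1]]' 90; python3 -m inch '[[0.0008,0,-0.0013,0,0,0,1],[0,0,0,0,0,0,1],[0,0,0,0,0,0,1]]'
```

```text
clock: 49.55
position: [0.5408, -0.1739, 0.1588]
tool_rot: [3.128, 0.007, 2.998]
force: [2.6, -11.5, -6.4]
grip_width: 0.0318
finger_force: 94.8
clock: 49.85
position: [0.5406, -0.1738, 0.1593]
tool_rot: [3.129, 0.007, 2.998]
force: [14.2, -15.0, -29.7]
grip_width: 0.0322
finger_force: 95.7
```

```bash
python3 -m inch '[[-0.0025,0,0.0043,0,0,0,1],[-0.0025,0,0.0043,0,0,0,1],[-0.0015,0,0.0026,0,0,0,1],[0,0,0,0,0,0,0.6],[0,0,0,0,0,0,0.4]]' 70; python3 -m inch '[[0,0,0,0,0,0,0.4],[0,0,0,0,0,0,0.4],[0,0,-0.03,0,0,0,0.4],[0,0,-0.05,0,0,0,0.4],[0.05,0,0,0,0,0,0.4]]' ; python3 -m inch '[[0.04,-0.02,-0.02,0,0,0,0.4],[0.02,-0.04,-0.02,0,0,0,0.4],[0,-0.04,0,0,0,0,0.4],[0,0,0,0,0,0,0.4],[0,0,0,0,0,0,0.4]]'; python3 - <<'E'
from h import *
for cam in ('top','side'):
    save(cam,'end_'+cam)
    for l in ('offcut1','brush','rail1','knob_grip'):
        for r in landmark_of(l,cam)[:7]:
            z={'o':.013,'b':.072,'r':.109,'k':.16}[l[0]]; p=onz(cam,r['xy'],z); d=p-C
            print(cam,l,round(r['score'],2),np.round(r['xy']),p.round(3),'sander',np.round([d@ex,d@ey],3))
for r in outline_of('tray','top')[:1]:
    rr=cv2.minAreaRect(cv2.findNonZero(r['region'].astype(np.uint8)));w=np.array([onz('top',p,.05) for p in cv2.boxPoints(rr)])-C;print('tray',np.c_[w@ex,w@ey].round(3))
E
```

```text
clock: 50.35
position: [0.5463, -0.1733, 0.1487]
tool_rot: [3.126, 0.005, 2.998]
force: [-0.6, -0.3, 0.4]
grip_width: 0.0477
finger_force: 0.0
clock: 50.85
position: [0.5029, -0.1682, 0.2332]
tool_rot: [3.128, 0.015, 3.002]
force: [-0.1, -0.8, -0.3]
grip_width: 0.0517
finger_force: 0.0
clock: 51.35
position: [0.422, -0.2581, 0.2659]
tool_rot: [3.125, 0.004, 2.997]
force: [0.7, 0.1, -0.2]
grip_width: 0.0509
finger_force: 0.0
top offcut1 0.69 [252. 290.] [0.423 0.089 0.013] sander [-0.175  0.057]
top offcut1 0.66 [277. 282.] [0.44  0.026 0.013] sander [-0.148 -0.002]
top offcut1 0.64 [256. 139.] [0.821 0.075 0.013] sander [0.221 0.104]
top offcut1 0.63 [260. 267.] [0.477 0.068 0.013] sander [-0.118  0.044]
top offcut1 0.52 [322. 297.] [ 0.4   -0.085  0.013] sander [-0.171 -0.118]
top offcut1 0.51 [288. 301.] [0.393 0.    0.013] sander [-0.191 -0.035]
top brush 0.66 [250. 208.] [0.617 0.089 0.072] sander [0.017 0.087]
top brush 0.61 [286. 227.] [0.569 0.002 0.072] sander [-0.018 -0.007]
top rail1 0.79 [320. 219.] [ 0.578 -0.079  0.109] sander [ 0.004 -0.085]
top rail1 0.78 [250. 210.] [
[... 505 characters left out ...]
 [0.437 0.022 0.013] sander [-0.151 -0.007]
side offcut1 0.47 [330. 271.] [0.426 0.097 0.013] sander [-0.172  0.065]
side offcut1 0.45 [309. 255.] [0.493 0.064 0.013] sander [-0.101  0.043]
side brush 0.77 [349. 139.] [ 0.475 -0.378  0.072] sander [-0.052 -0.397]
side rail1 0.83 [267. 227.] [0.612 0.075 0.109] sander [0.015 0.072]
side rail1 0.75 [294. 188.] [ 0.581 -0.084  0.109] sander [ 0.008 -0.09 ]
side rail1 0.72 [275. 216.] [0.603 0.031 0.109] sander [0.012 0.027]
side rail1 0.6 [283. 197.] [ 0.602 -0.04   0.109] sander [ 0.022 -0.044]
side knob_grip 0.69 [312. 154.] [ 0.557 -0.181  0.16 ] sander [-0.002 -0.19 ]
tray [[-0.23   0.136]
 [-0.102  0.142]
 [-0.098 -0.153]
 [-0.225 -0.152]]
```

```bash
python3 -c "
from h import *
print(bot.job_done())"
```

```text
the job is handed in; nothing more can be done
None
```

I handed the job in: all five offcuts were swept into the tray, the brush stood back in its holder, four rails lay flat on the grille, and the knob was pulled to its stop and let go; no verdict came back, and I viewed 17 pictures against the limit of 14.

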